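# Clamp a gang of tee blanks for drilling

## Task

Clamp all the long tee blanks in the bench clamp, ready for drilling: swing the folded crank handle up from the handwheel until it snaps upright, crank the jaw open, lay the blanks on the bed side by side between the jaws, feet down, square, each with its end right up against the fence, and crank the jaw shut until you feel it bite and the blanks are held tight; then fold the handle down flat again, out of the drill's way. Leave the short offcut and everything else on the bench where they are.

Things in the scene. Friction and masses are not known exactly. Their poses are not given: they have to be found in the camera images.
- clamp: green rack-and-pinion bench clamp, bolted down. Origin: on the bench under the middle of the bed; x across the bed, away from the robot, to the end fence; y along the clamping direction, from the sliding jaw (right) to the fixed jaw (left); z up. Flat bed 144 mm (x) by 300 mm (y), its top 40 mm above the bench
- fixed_face (a point): middle of the fixed jaw's face, at x = 0, y = 0.110 of the clamp, 51 mm above the bench. Both jaws stand 22 mm high above the bed and reach from x = -0.060 to 0.056
- fence_face (a point): middle of the face of the end fence, at x = 0.060, y = 0 of the clamp: a strip along the far side of the bed, 14 mm high above the bed, face towards the robot. A blank lying square with its end against it has its origin at x = 0 of the clamp
- jaw (a joint): sliding jaw, m: 0 = parked as at the start, its face 25 mm from the fixed jaw; grows as the clamp opens, 0.176 fully open (201 mm between the faces). Driven by the wheel only, 14 mm per radian. Its toothed rack (top 31 mm above the bench) then comes out beyond the wheel, to y = -0.47 of the clamp at most
- jaw_face (a point): middle of the sliding jaw's face, 51 mm above the bench
- wheel (a joint): handwheel about its upright shaft, rad: 0 = parked; positive is counter-clockwise seen from above and opens the clamp, to 12.6 at most; clockwise closes it. It takes about 0.4 N m to turn with the jaw (6 to 8 N at the handle) and stays where it is left, so a tightened jaw keeps pressing. When the blanks are tight the wheel stops against them
- wheel_hub (a point): on the wheel's upright axis (x = 0, y = -0.260 of the clamp), 120 mm above the bench, at the height of the folding handle's hinge. Wheel rim 126 mm across, its top 103 mm above the bench
- crank (a joint): hinge of the folding handle, rad: 0 = folded flat across the wheel, 1.571 = swung up, upright and latched. An over-centre spring holds it at either end (about 0.5 N m to start it, less towards half way, beyond which it snaps on). Folded in the parked place, its stow pin sits in a fixed fork and the wheel cannot turn; elsewhere it folds freely
- crank_hinge (a point): the handle's hinge axis on the rim, 70 mm from the wheel's axis, 120 mm above the bench. At wheel 0 it lies at y = -0.330 of the clamp, on the side away from the bed
- crank_grip (a point): on the handle's centre line, 65 mm from its hinge; x: hinge axis, y: towards the free end. The handle is a round black sleeve, 22 mm across, 29 to 93 mm from the hinge, free to revolve about its own axis. Folded it lies across the hub (along the clamp's y at wheel 0), 120 mm above the bench, 6 mm clear of the rim; upright, this point is 185 mm above the bench
- blank0: aluminium tee blank, an upside-down T in section: foot 40 mm wide and 16 mm thick, upright web 14 mm wide in its middle up to 50 mm above the underside; 120 mm long. Origin: centre of the underside; x along its length, z up the web. About 0.25 to 0.5 kg. Take it by the web from above. None if absent in this run
- blank1: aluminium tee blank, an upside-down T in section: foot 40 mm wide and 16 mm thick, upright web 14 mm wide in its middle up to 50 mm above the underside; 120 mm long. Origin: centre of the underside; x along its length, z up the web. About 0.25 to 0.5 kg. Take it by the web from above. None if absent in this run
- blank2: aluminium tee blank, an upside-down T in section: foot 40 mm wide and 16 mm thick, upright web 14 mm wide in its middle up to 50 mm above the underside; 120 mm long. Origin: centre of the underside; x along its length, z up the web. About 0.25 to 0.5 kg. Take it by the web from above. None if absent in this run
- blank3: aluminium tee blank, an upside-down T in section: foot 40 mm wide and 16 mm thick, upright web 14 mm wide in its middle up to 50 mm above the underside; 120 mm long. Origin: centre of the underside; x along its length, z up the web. About 0.25 to 0.5 kg. Take it by the web from above. None if absent in this run
- offcut: a short offcut of the same tee section as the blanks, only 70 mm long (same axes and cross-section as a blank). It is scrap and stays where it lies
- oil: white oil bottle, 66 mm across, 130 mm high; origin under its centre. Bystander
- try_square: try square lying flat, stock 100 mm, blade 150 mm. Bystander
- punch: centre punch lying on the bench, 110 mm long, 12 mm square shank. Bystander
- tape: yellow and black tape measure, 72 x 68 x 38 mm, lying flat. Bystander
- multimeter: black multimeter lying flat, 85 x 170 x 36 mm. Bystander

How it is judged:
By the outcome, as a careful person would: the job done as asked, in the order asked, and still so for the second after the job is handed in, with the robot touching nothing.
Of blank0, blank1, blank2, blank3 only 2 to 4 are there at a start; the rules pass over those that are not, and their reading is None.
At some moment in a run one of blank0, blank1, blank2, blank3 may be knocked a few centimetres aside while the robot is not near it.
Once in a run the grip may slacken for a moment while it holds something.
It also fails if it takes over 210 s, if anything falls off the work surface, if the arm or the gripper's body presses on something with over 40 N, if the wrist force passes 120 N, or if a joint passes its speed limit or range.

## Robot

A 6-joint arm with a two-finger parallel gripper is mounted at the origin on the work surface. World frame = base frame: x ahead of the robot, y to its left, z up, the work surface at z = 0. Lengths are in mm, angles in rad, forces in N, time in s.
With the tool pointing down it reaches from about 300 to 1000 mm from the base axis. Payload 5.1 kg.
Tool frame: the origin (TCP) lies at the very end of the fingers, on their centre line; the grasp point (between the pads) lies 19 mm behind it; z points along the fingers, y is the line along which they close (so a half turn about z gives the same grasp; the last joint's range is limited). The gripper opens to 95 mm and grips with 3 to 60 N. Pads are 20 mm wide; open, the fingers measure 119 mm over their backs; the gripper's body (75 mm by 180 mm) begins 59 mm behind the grasp point.
Start: joints at [-1.302, 0.124, 1.65, -0, 1.367, -0.083], TCP at [223.95, -610.189, 214.656] pointing down, gripper open.
Joint ranges: [-2.61, 2.61], [-1.02, 2.33], [0.03, 2.71], [-1.35, 4.49], [0.32, 2.68], [-2.91, 2.91]. Speed limits (rad/s): [2.57, 2.57, 3.14, 3.14, 3.14, 3.14].

## Interface

Orientations are given as a unit quaternion [w, x, y, z].
In Python, from station import r, vision, probe_bus gives the robot as it stands (r), with the cameras (vision) and the readings (probe_bus).
- The arm moves only by the tool nudge_tcp, called in YAML: its name, and indented under it one key for each argument. Schema: {"type":"object","properties":{"moves":{"type":"array","items":{"type":"object","properties":{"pos":{"type":"array","items":{"type":"number"},"minItems":3,"maxItems":3},"spin":{"type":"number"}},"additionalProperties":false},"minItems":1,"maxItems":10},"aperture":{"type":"number"},"grip_force":{"type":"number"},"only":{"type":"string"},"quiet":{"type":"boolean"},"lines":{"type":"string"}},"required":["moves"],"additionalProperties":false}. moves is a list of rows, 1 to 10 of them, each an object with the fields pos (a list: dx, dy, dz in mm), spin (a turn about the tool's z in rad); a field left out counts as zero; each row shifts and turns the commanded pose from where the row before left it, along the tool's axes as they then stand; what a row does not reach is not made up. A row lasts 1/8 s, in which the tool goes at most 62.5 mm and 0.188 rad, less where a joint would pass 70% of its speed; a pose out of reach is approached as far as the arm can. aperture is the finger opening in mm, set as the call begins (left out keeps the last). The fingers move at their own pace and stop on an object; grip_force is the grip in N (left out, the last holds). Time passes only in rows, so rows that do not move let the fingers close. The tool returns the time, the measured TCP pose, the force, the opening and the grip force at its end. only (a regular expression) keeps the lines of the reply that match it, lines (a string "A,B") keeps lines A to B, and quiet returns only ok. Input that does not fit is refused with a message, and nothing moves.
- probe_bus.observe(): the state, without advancing time (a new reading comes with each control period).
- vision.read_camera(name): name is "side" or "top"; returns the picture (384x512x3 uint8, red, green, blue); there is no depth.
- vision.camera_model(name): a dict with "mtx" (3x3 intrinsics, pixels), "D" ([k1, k2, p1, p2, k3] as OpenCV has them; the pictures are not rectified), "extrinsics" (4x4, takes a point from camera to world coordinates). Camera axes: x right, y up, looking along -z (the intrinsics and any distortion apply to the point x, -y, -z); pixel columns grow to the right and rows downward; lengths in mm; the calibration is good to about 2 mm. A picture is of the moment at which its call begins. camera_model takes no time and is no camera call.
- r.close_job(): hands the job in; it is judged then, once.
The state is a dict: "time_s": time; "joint_positions": joint angles; "dq": joint speeds; "effort": joint torques, N m; "ee_pos": TCP position; "tcp_rot": TCP orientation; "contact_force": force on the tool from outside, world axes, zero at the start; "moment": the same for the moment, N m; "grip_width": finger opening in mm; "finger_force": force on a finger pad.
Only numpy, scipy, OpenCV 4.12 (cv2) and the standard library are available. Lean on these libraries where they do the work, as an engineer would, in place of code of your own. Each camera call takes 0.05 s, during which the arm holds its last target. There are 200 camera calls.

## Working session

There is one attempt and no reset: what is moved stays moved. The work goes in short steps, Python scripts to look and compute and a tool call to move; the robot and the scene stay as the last step left them, time stands still between calls to the robot, and variables do not carry over. Pictures are saved under pics/ and viewed, at most 14 in all, crops included, and the job is handed in when it is done.

```bash
ls; mkdir -p pics; python3 - <<'E'
from station import r, vision, probe_bus
import cv2,numpy as np
np.set_printoptions(precision=4,suppress=True)
for n in("top","side"):
    cv2.imwrite(f"pics/{n}0.png",cv2.cvtColor(vision.read_camera(n),cv2.COLOR_RGB2BGR))
    m=vision.camera_model(n);print(n,m)
print(probe_bus.observe())
E
```

```text
pics
station.py
top {'mtx': array([[383.0544,   0.    , 255.3214],
       [  0.    , 383.0544, 187.9647],
       [  0.    ,   0.    ,   1.    ]]), 'D': array([0.0152, 0.    , 0.    , 0.    , 0.    ]), 'extrinsics': array([[   0.0144,    0.9976,   -0.0674,  483.7303],
       [  -0.9998,    0.0151,    0.0093,   32.0646],
       [   0.0103,    0.0672,    0.9977, 1252.5722],
       [   0.    ,    0.    ,    0.    ,    1.    ]])}
side {'mtx': array([[397.1768,   0.    , 257.6488],
       [  0.    , 397.1768, 187.1977],
       [  0.    ,   0.    ,   1.    ]]), 'D': array([0.0087, 0.    , 0.    , 0.    , 0.    ]), 'extrinsics': array([[ -0.7709,   0.4297,  -0.4702,  24.8731],
       [ -0.6368,  -0.5333,   0.5568, 686.8802],
       [ -0.0115,   0.7287,   0.6848, 915.8484],
       [  0.    ,   0.    ,   0.    ,   1.    ]])}
{'time_s': 0.1, 'joint_positions': array([-1.3016,  0.1245,  1.6515,  0.    ,  1.3675, -0.0826]), 'dq': array([-0.0014, -0.0013, -0.0031,  0.0001, -0.0009, -0.0003]), 'effort': array([  0.0007, -41.8884, -36.1096,   0.0778,   0.0462,  -0.0001]), 'ee_pos': array([ 223.8036, -609.6412,  213.4844]), 'tcp_rot': array([-0.0009,  0.9846,  0.175 , -0.0001]), 'contact_force': array([-0.7632,  0.0259, -0.2388]), 'moment': array([-0.0425, -0.0463, -0.0203]), 'finger_force': 0.0, 'grip_width': 94.83027869649374}
```

View pics/top0.png

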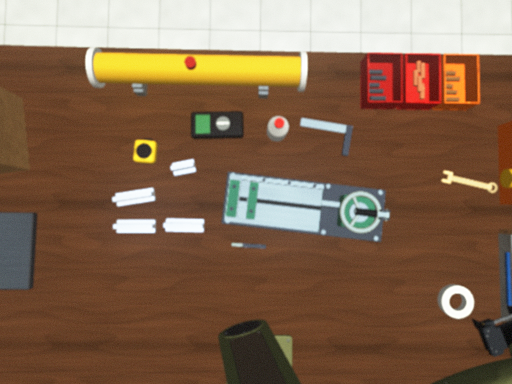

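View pics/side0.png

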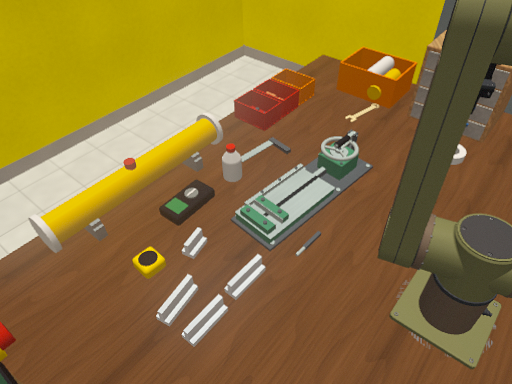

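```bash
cat > h.py <<'E'
from station import r, vision, probe_bus
import cv2,numpy as np
np.set_printoptions(precision=2,suppress=True)
def ray(n,p):
    m=vision.camera_model(n);u=cv2.undistortPoints(np.float64(p).reshape(-1,1,2),m["mtx"],m["D"]).reshape(-1,2)
    d=np.c_[u[:,0],-u[:,1],-np.ones(len(u))]@m["extrinsics"][:3,:3].T
    return m["extrinsics"][:3,3],d
def plane(n,p,z):
    o,d=ray(n,p);return o+d*((z-o[2])/d[:,2])[:,None]
def proj(n,P):
    m=vision.camera_model(n);E=m["extrinsics"];q=(np.float64(P).reshape(-1,3)-E[:3,3])@E[:3,:3]
    q=q*[1,-1,-1];return cv2.projectPoints(q,np.zeros(3),np.zeros(3),m["mtx"],m["D"])[0].reshape(-1,2)
def rects(mask,amin):
    out=[]
    for c in cv2.findContours(mask,cv2.RETR_EXTERNAL,cv2.CHAIN_APPROX_NONE)[0]:
        if cv2.contourArea(c)>amin: out.append(c)
    return out
E
python3 - <<'E'
from h import *
im=cv2.imread("pics/top0.png");hsv=cv2.cvtColor(im,cv2.COLOR_BGR2HSV)
a=cv2.resize(im[155:250,100:230],None,fx=6,fy=6,interpolation=cv2.INTER_CUBIC)
b=cv2.resize(im[160:250,215:400],None,fx=4.3,fy=4.3,interpolation=cv2.INTER_CUBIC)
cv2.imwrite("pics/a.png",a);cv2.imwrite("pics/b.png",b)
g=cv2.inRange(hsv,(60,90,40),(95,255,255))
for c in rects(g,30):
    print("green",cv2.minAreaRect(c),cv2.contourArea(c))
w=cv2.inRange(hsv,(0,0,150),(180,50,255));w[:,215:]=0;w[:150]=0
for c in rects(w,60):
    R=cv2.minAreaRect(c);print("white",R,cv2.contourArea(c));
    bx=cv2.boxPoints(R);print(plane("top",bx,33)[:,:2].ravel())
for v in("top","side"):print(proj(v,[[0,0,0],[500,0,0]]))
E
```

```text
green ((364.3000183105469, 222.60003662109375), (7.602630615234375, 20.57182502746582), 63.43495178222656) 91.0
green ((347.9756164550781, 210.71951293945312), (6.29459810256958, 22.196741104125977), 6.34019136428833) 62.0
green ((366.4729919433594, 202.16217041015625), (21.394744873046875, 8.087360382080078), 36.02737808227539) 99.5
green ((251.989990234375, 200.06997680664062), (8.202439308166504, 35.49676513671875), 8.130102157592773) 221.5
green ((232.4000244140625, 197.80001831054688), (8.930500030517578, 35.473934173583984), 7.125016689300537) 269.5
green ((202.5, 123.5), (19.0, 15.0), 90.0) 253.0
white ((133.5, 226.0), (14.0, 43.0), 90.0) 540.5
[461.11 471.44 462.93 336.49 418.95 335.05 417.23 469.66]
white ((183.5, 225.0), (14.0, 41.0), 90.0) 529.0
[466.43 311.4  468.22 181.98 424.12 180.93 422.41 310.02]
white ((133.13514709472656, 196.81082153320312), (14.467108726501465, 43.07252883911133), 80.53767395019531) 528.5
[542.46 478.77 566.99 345.58 521.73 336.6  497.42 469.5 ]
white ((182.51925659179688, 167.0961456298828), (14.120360374450684, 25.298978805541992), 78.69007110595703) 303.5
[642.93 298.56 660.2  219.9  615.8  209.97 598.66 288.47]
[[259.18 367.04]
 [261.27 208.92]]
[[444.1  311.62]
 [283.97 218.41]]
```

View pics/a.png

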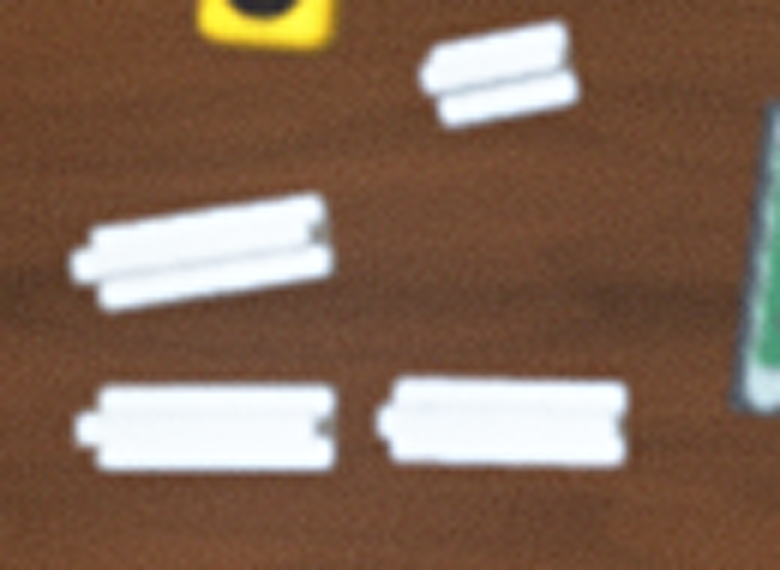

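View pics/b.png

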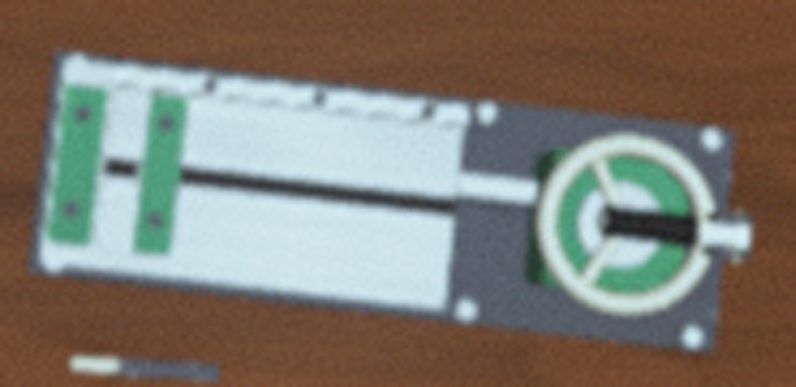

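```bash
cat > clamp.py <<'E'
from h import *
from scipy.optimize import least_squares
im=cv2.imread("pics/top0.png");g=im.min(2).astype(float)
def prof(a,b,n=200): # crop profile along pixel segment
    t=np.linspace(0,1,n);P=np.float32(a)+np.outer(t,np.float32(b)-np.float32(a))
    return P,cv2.remap(im.astype(np.float32),P[:,0].astype(np.float32).reshape(1,-1),P[:,1].astype(np.float32).reshape(1,-1),cv2.INTER_LINEAR)[0]
c=np.array([361,211.9]);E=[]
for th in np.arange(0,2*np.pi,.1):
    d=np.array([np.cos(th),np.sin(th)])
    P,v=prof(c+d*15,c+d*27);v=v.min(1);
    j=np.argmin(np.diff(np.convolve(v,np.ones(15)/15,'same')[10:-10]))+10
    E.append(P[j])
W=plane("top",E,101)[:,:2]
f=least_squares(lambda p:np.hypot(*(W-p[:2]).T)-p[2],[*W.mean(0),63],loss="cauchy",f_scale=1.5)
print("wheel",f.x,np.median(abs(f.fun)))
hub=f.x[:2]
hsv=cv2.cvtColor(im,cv2.COLOR_BGR2HSV);gm=cv2.inRange(hsv,(60,90,40),(95,255,255));gm[:150]=0;gm[:,:215]=0
for c in rects(gm,30):
    R=cv2.minAreaRect(c)
    if R[0][0]<270: print("jaw",plane("top",cv2.boxPoints(R),62)[:,:2].ravel(),plane("top",[R[0]],62)[0,:2])
E
python3 clamp.py
```

```text
wheel [ 494.87 -294.97   62.5 ] 0.544303093132001
jaw [473.3   50.37 582.76  36.49 579.52  11.12 470.07  25.16] [526.24  30.81]
jaw [479.27 111.33 588.91  99.78 585.87  72.11 476.24  83.84] [532.4   91.79]
```

```bash
cat > go.py <<'E'
# usage: go.py x y z psi  -> deltas in tool axes at current psi / after turn
import sys
from h import *
from scipy.spatial.transform import Rotation as Ro
def go(x,y,z,psi=None):
    o=probe_bus.observe();w=o["tcp_rot"];R=Ro.from_quat([*w[1:],w[0]]).as_matrix();p=o["ee_pos"]
    cur=np.arctan2(R[1,0],R[0,0])
    if psi is None: psi=cur
    t=-(psi-cur);t=(t+np.pi)%(2*np.pi)-np.pi
    d=np.array([x,y,z])-p
    T=Ro.from_euler("z",-t).as_matrix()@R
    print("t",round(o["time_s"],2),"p",p,"psi %.3f"%cur,"tilt",R[2,:2],"F",o["contact_force"],"q6 %.2f"%o["joint_positions"][5])
    print("turn %.3f | now-axes"%t,R.T@d,"| after turn",T.T@d)
if __name__=="__main__": go(*map(float,sys.argv[1:]))
E
cat > cl.py <<'E'
import numpy as np
yaw=-0.103;hub=np.array([494.9,-295.0])
cx=np.array([np.cos(yaw),np.sin(yaw)]);cy=np.array([-np.sin(yaw),np.cos(yaw)])
org=hub+260*cy
def C(x,y): return org+x*cx+y*cy
E
python3 - <<'E'
from h import *;from cl import *
im=cv2.imread("pics/side0.png").max(2)
P=[np.r_[C(0,-330+d),120] for d in(29,65,93)];print(P,proj("side",P))
m=(im<70).astype(np.uint8)*255;m[:120]=0;m[160:]=0;m[:,:325]=0;m[:,365:]=0
for c in rects(m,10):
    R=cv2.minAreaRect(c);print(R,cv2.boxPoints(R).ravel())
print(C(0,-255))
E
python3 go.py 495.4 -290 180 1.468
```

```text
[array([ 490.68, -335.78,  120.  ]), array([ 494.39, -299.97,  120.  ]), array([ 497.26, -272.12,  120.  ])] [[347.46 137.84]
 [340.95 142.45]
 [335.75 146.12]]
((354.4000549316406, 137.70004272460938), (4.0249223709106445, 5.366562843322754), 26.56505012512207) [351.4 139.2 353.8 134.4 357.4 136.2 355.  141. ]
((342.3600158691406, 140.48001098632812), (6.40000057220459, 14.800000190734863), 53.13010025024414) [334.52 142.36 346.36 133.48 350.2  138.6  338.36 147.48]
[ 495.41 -290.03]
t 0.1 p [ 223.8  -609.64  213.48] psi 0.352 tilt [ 0. -0.] F [-0.76  0.03 -0.24] q6 -0.08
turn -1.116 | now-axes [ 365.1  -206.41   33.93] | after turn [345.82 237.43  33.09]
```

nudge_tcp:
  moves:
    - {"spin": -0.186}
    - {"spin": -0.186}
    - {"spin": -0.186}
    - {"spin": -0.186}
    - {"spin": -0.186}
    - {"spin": -0.186}
  aperture: 60

```text
time_s: 0.85
ee_pos: [223.9, -609.8, 213.9]
tcp_rot: [-0.001, 0.741, 0.672, 0.0]
contact_force: [-0.3, 0.9, -0.9]
grip_width: 60.0
finger_force: 0.0
```

nudge_tcp:
  moves:
    - {"pos": [43.2, 29.7, 0]}
    - {"pos": [43.2, 29.7, 0]}
    - {"pos": [43.2, 29.7, 0]}
    - {"pos": [43.2, 29.7, 0]}
    - {"pos": [43.2, 29.7, 0]}
    - {"pos": [43.2, 29.7, 0]}
    - {"pos": [43.2, 29.7, 0]}
    - {"pos": [43.2, 29.7, 0]}
    - {}
    - {}

```text
time_s: 2.1
ee_pos: [495.4, -290.9, 214.2]
tcp_rot: [-0.0, 0.742, 0.67, -0.0]
contact_force: [-0.1, -0.1, -0.5]
grip_width: 60.1
finger_force: 0.0
```

```bash
python3 go.py 495.4 -290 110 1.468
```

```text
t 2.1 p [ 495.44 -290.89  214.17] psi 1.468 tilt [-0. -0.] F [-0.14 -0.09 -0.46] q6 -0.52
turn 0.000 | now-axes [  0.88  -0.02 104.17] | after turn [  0.88  -0.02 104.17]
```

nudge_tcp:
  moves:
    - {"pos": [0.9, 0, 35]}
    - {"pos": [0, 0, 35]}
    - {"pos": [0, 0, 34]}
    - {}

```text
time_s: 2.6
ee_pos: [492.9, -289.7, 107.2]
tcp_rot: [-0.004, 0.743, 0.669, -0.001]
contact_force: [-0.4, 0.7, -0.2]
grip_width: 59.9
finger_force: 0.0
```

nudge_tcp:
  moves:
    - {}
    - {}
    - {}
    - {}
    - {}
  aperture: 10
  grip_force: 30

```text
time_s: 3.22
ee_pos: [496.5, -290.1, 111.2]
tcp_rot: [0.001, 0.743, 0.67, 0.0]
contact_force: [0.4, -0.9, 0.8]
grip_width: 21.1
finger_force: 30.0
```

```bash
python3 go.py 495.4 -290 110 1.468
```

```text
t 3.23 p [ 496.47 -290.06  111.17] psi 1.468 tilt [-0.  0.] F [ 0.36 -0.91  0.81] q6 -0.52
turn -0.000 | now-axes [-0.05 -1.07  1.17] | after turn [-0.05 -1.07  1.17]
```

nudge_tcp:
  moves:
    - {"pos": [-0.9, 0, -11.7]}
    - {"pos": [-2.8, 0, -11.5]}
    - {"pos": [-4.5, 0, -10.8]}
    - {"pos": [-6.1, 0, -10.1]}
    - {"pos": [-7.7, 0, -8.9]}

```text
time_s: 3.85
ee_pos: [494.0, -309.6, 162.4]
tcp_rot: [-0.002, 0.743, 0.67, 0.002]
contact_force: [4.0, 3.9, -4.9]
grip_width: 20.6
finger_force: 30.0
```

nudge_tcp:
  moves:
    - {"pos": [-8.9, 0, -7.7]}
    - {"pos": [-10.1, 0, -6.1]}
    - {"pos": [-10.8, 0, -4.5]}
    - {"pos": [-11.5, 0, -2.8]}
    - {"pos": [-11.7, 0, -0.9]}
    - {}
    - {}

```text
time_s: 4.72
ee_pos: [488.5, -368.4, 188.4]
tcp_rot: [0.004, 0.743, 0.669, -0.002]
contact_force: [-0.1, -4.9, 6.6]
grip_width: 10.2
finger_force: 5.8
```

```bash
python3 - <<'E'
from h import *;from cl import *
from go import go
im=cv2.cvtColor(vision.read_camera("side"),cv2.COLOR_RGB2BGR);cv2.imwrite("pics/s1.png",cv2.resize(im[60:210,250:450],None,fx=4,fy=4,interpolation=cv2.INTER_CUBIC))
p=C(0,-330);print(p);go(p[0],p[1],186)
E
```

```text
[ 487.7  -364.63]
t 4.78 p [ 488.56 -368.33  188.41] psi 1.467 tilt [-0.01  0.  ] F [-0.44 -5.77  6.55] q6 -0.63
turn 0.000 | now-axes [ 3.61 -1.25  2.38] | after turn [ 3.61 -1.25  2.38]
```

View pics/s1.png

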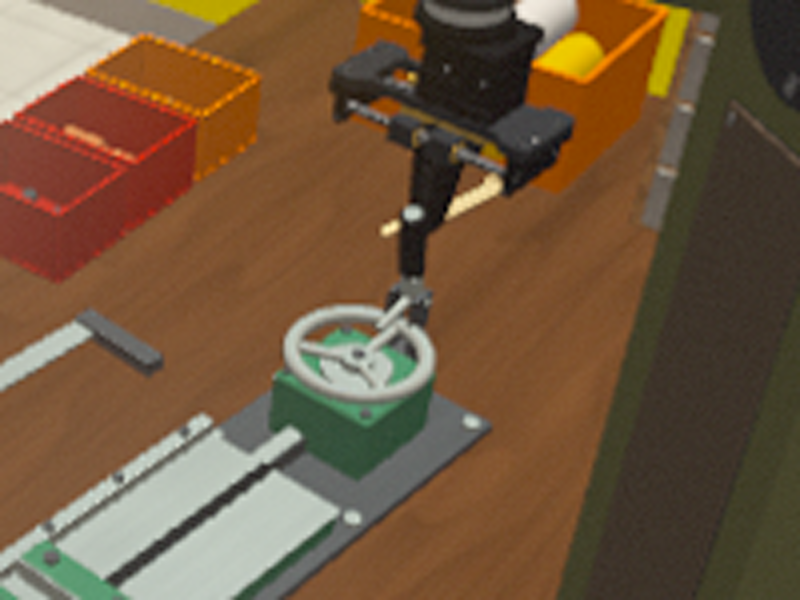

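nudge_tcp:
  moves:
    - {"pos": [-8, 0, 0]}
    - {"pos": [-8, 0, 0]}
    - {"pos": [0, 0, -30]}
    - {"pos": [0, 0, -30]}
    - {}
  aperture: 60

```text
time_s: 5.4
ee_pos: [487.2, -381.6, 248.0]
tcp_rot: [0.002, 0.743, 0.67, 0.0]
contact_force: [-0.1, 0.2, 0.3]
grip_width: 54.8
finger_force: 0.0
```

```bash
python3 go.py 487.7 -364.6 165;  python3 - <<'E'
from h import *
im=cv2.cvtColor(vision.read_camera("side"),cv2.COLOR_RGB2BGR);cv2.imwrite("pics/s2.png",cv2.resize(im[60:210,250:450],None,fx=4,fy=4,interpolation=cv2.INTER_CUBIC))
E
```

```text
t 5.4 p [ 487.17 -381.55  247.97] psi 1.468 tilt [-0.  0.] F [-0.13  0.19  0.27] q6 -0.65
turn 0.000 | now-axes [17.12 -1.46 82.93] | after turn [17.12 -1.46 82.93]
```

View pics/s2.png

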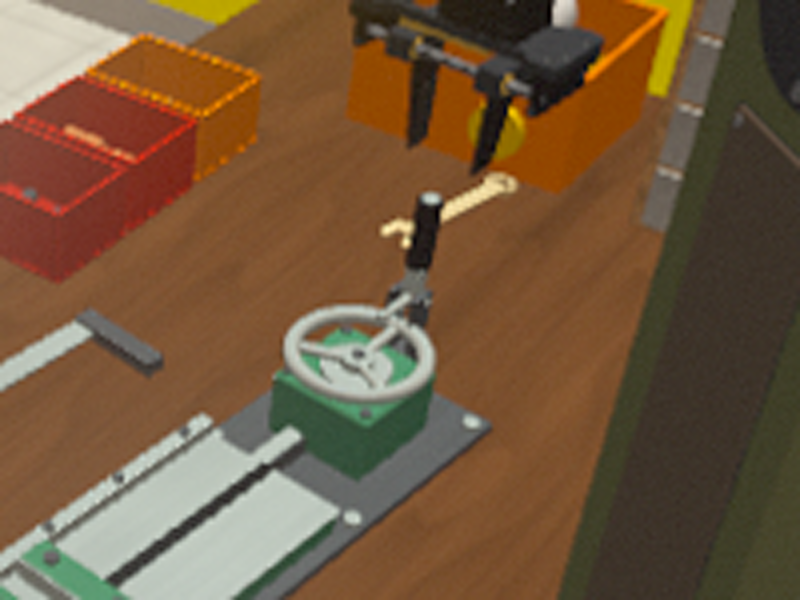

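```bash
python3 -c "
from h import *
print(proj('side',[[487.7,-364.6,213],[487.7,-364.6,149]]),'seen top',(250+430/4,60+200/4),'sleeve base',(250+418/4,60+265/4))"
```

```text
[[356.98 110.6 ]
 [353.91 127.1 ]] seen top (357.5, 110.0) sleeve base (354.5, 126.25)
```

nudge_tcp:
  moves:
    - {"pos": [17.1, -1.5, 0]}
    - {}
    - {"pos": [0, 0, 41]}
    - {"pos": [0, 0, 42]}
    - {}
    - {}

```text
time_s: 6.2
ee_pos: [487.3, -363.6, 163.8]
tcp_rot: [0.001, 0.742, 0.67, 0.0]
contact_force: [0.2, -0.4, -0.4]
grip_width: 60.2
finger_force: 0.0
```

nudge_tcp:
  moves:
    - {}
    - {}
    - {}
    - {}
    - {}
  aperture: 10
  grip_force: 40

```text
time_s: 6.82
ee_pos: [488.0, -363.5, 163.1]
tcp_rot: [0.001, 0.743, 0.67, 0.001]
contact_force: [3.9, -0.8, -1.1]
grip_width: 21.5
finger_force: 40.0
```

```bash
python3 go.py 487.7 -364.6 165
```

```text
t 6.83 p [ 487.95 -363.55  163.11] psi 1.468 tilt [-0.  0.] F [ 3.93 -0.82 -1.13] q6 -0.63
turn 0.000 | now-axes [-1.07 -0.14 -1.89] | after turn [-1.07 -0.14 -1.89]
```

nudge_tcp:
  moves:
    - {"pos": [3.4, 21.6, 0]}
    - {"pos": [10, 19.5, 0]}
    - {"pos": [15.5, 15.5, 0]}
    - {"pos": [19.5, 10, 0]}
    - {"pos": [21.6, 3.4, 0]}

```text
time_s: 7.45
ee_pos: [565.1, -304.8, 163.2]
tcp_rot: [0.005, 0.743, 0.67, -0.002]
contact_force: [4.3, -9.9, -2.2]
grip_width: 21.4
finger_force: 40.0
```

```bash
python3 go.py 557.1 -302.2 163
```

```text
t 7.45 p [ 565.08 -304.77  163.19] psi 1.467 tilt [-0.01  0.  ] F [ 4.28 -9.9  -2.23] q6 -0.47
turn 0.000 | now-axes [ 1.73 -8.2   0.13] | after turn [ 1.73 -8.2   0.13]
```

nudge_tcp:
  moves:
    - {"pos": [21.6, -3.4, 0]}
    - {"pos": [19.5, -10, 0]}
    - {"pos": [15.5, -15.5, 0]}
    - {"pos": [10, -19.5, 0]}
    - {"pos": [3.4, -21.6, 0]}
    - {"pos": [-3.4, -21.6, 0]}
    - {"pos": [-10, -19.5, 0]}
    - {"pos": [-15.5, -15.5, 0]}
    - {"pos": [-19.5, -10, 0]}
    - {"pos": [-21.6, -3.4, 0]}

```text
time_s: 8.7
ee_pos: [425.9, -284.9, 163.1]
tcp_rot: [0.0, 0.743, 0.67, 0.003]
contact_force: [10.0, 7.2, -1.6]
grip_width: 21.4
finger_force: 40.0
```

```bash
python3 go.py 425.3 -287.8 163
```

```text
t 8.7 p [ 425.95 -284.88  163.09] psi 1.468 tilt [0. 0.] F [ 9.97  7.17 -1.58] q6 -0.60
turn 0.000 | now-axes [-2.97 -0.35  0.08] | after turn [-2.97 -0.35  0.08]
```

nudge_tcp:
  moves:
    - {"pos": [-21.6, 3.4, 0]}
    - {"pos": [-19.5, 10, 0]}
    - {"pos": [-15.5, 15.5, 0]}
    - {"pos": [-10, 19.5, 0]}
    - {"pos": [-3.4, 21.6, 0]}
    - {"pos": [3.4, 21.6, 0]}
    - {"pos": [10, 19.5, 0]}
    - {"pos": [15.5, 15.5, 0]}
    - {"pos": [19.5, 10, 0]}
    - {"pos": [21.6, 3.4, 0]}

```text
time_s: 9.95
ee_pos: [565.1, -304.7, 163.2]
tcp_rot: [0.005, 0.743, 0.67, -0.002]
contact_force: [3.9, -9.9, -3.0]
grip_width: 21.1
finger_force: 40.0
```

```bash
python3 go.py 564.5 -302.2 163
```

```text
t 9.95 p [ 565.11 -304.75  163.2 ] psi 1.467 tilt [-0.01  0.  ] F [ 3.92 -9.95 -2.98] q6 -0.47
turn 0.000 | now-axes [ 2.47 -0.87  0.18] | after turn [ 2.47 -0.87  0.18]
```

nudge_tcp:
  moves:
    - {"pos": [21.6, -3.4, 0]}
    - {"pos": [19.5, -10, 0]}
    - {"pos": [15.5, -15.5, 0]}
    - {"pos": [10, -19.5, 0]}
    - {"pos": [3.4, -21.6, 0]}
    - {}

```text
time_s: 10.7
ee_pos: [500.8, -223.7, 163.1]
tcp_rot: [0.0, 0.742, 0.67, -0.0]
contact_force: [-0.4, 1.6, 1.5]
grip_width: 21.3
finger_force: 40.0
```

nudge_tcp:
  moves:
    - {}
    - {}
    - {"pos": [0, 0, -40]}
    - {"pos": [0, 0, -45]}
    - {"pos": [0, 0, -30]}
    - {}
  aperture: 50

```text
time_s: 11.45
ee_pos: [502.6, -225.0, 280.8]
tcp_rot: [0.002, 0.743, 0.67, 0.001]
contact_force: [0.1, 0.5, -0.5]
grip_width: 49.8
finger_force: 0.0
```

```bash
cat > blanks.py <<'E'
import sys
from h import *
def foot(tag=None,rgb=None):
    im=cv2.cvtColor(vision.read_camera("top"),cv2.COLOR_RGB2BGR)
    if tag: cv2.imwrite(f"pics/{tag}.png",im)
    hsv=cv2.cvtColor(im,cv2.COLOR_BGR2HSV)
    w=cv2.inRange(hsv,(0,0,150),(180,60,255));w[:,222:]=0;w[:150]=0
    for c in rects(w,60):
        R=cv2.minAreaRect(c);b=cv2.boxPoints(R)
        # web top far end: contour extreme in image-left along long axis, z=50; foot sides: z=16
        (cx_,cy_),(a,bb),_=R
        e=[b[(i+1)%4]-b[i] for i in(0,1)];u=max(e,key=np.linalg.norm);u=u/np.linalg.norm(u)
        if u[0]>0:u=-u            # towards image left (world +y)
        L=max(a,bb)/2+.5
        far=plane("top",[np.array([cx_,cy_])+u*L],50)[0,:2]
        mid=plane("top",[[cx_,cy_]],16)[0,:2]
        A=plane("top",[np.array([cx_,cy_])+u*20],16)[0,:2]-mid;A/=np.linalg.norm(A)
        ln=120 if max(a,bb)>33 else 70
        n=np.array([-A[1],A[0]]);cen=far-A*ln/2
        cen=cen+n*((mid-cen)@n)
        print("px",np.array(R[0]),"size",np.array(R[1]),"centre",cen,"yaw %.3f"%np.arctan2(A[1],A[0]))
if __name__=="__main__":foot(*sys.argv[1:])
E
python3 blanks.py t2
python3 go.py 440 400 200 1.571
```

```text
px [133.5 226. ] size [14. 43.] centre [439.44 405.97] yaw 1.584
px [183.5 225. ] size [14. 41.] centre [444.73 248.37] yaw 1.584
px [132.85 196.75] size [14.37 42.5 ] centre [533.43 411.06] yaw 1.740
px [182.46 167.01] size [14.13 25.22] centre [631.52 258.34] yaw 1.769
t 11.5 p [ 501.66 -224.47  278.21] psi 1.468 tilt [-0.  0.] F [-0.45 -0.79  0.37] q6 -0.42
turn -0.103 | now-axes [ 614.84 -125.72   77.71] | after turn [624.53 -61.61  77.77]
```

View pics/t2.png

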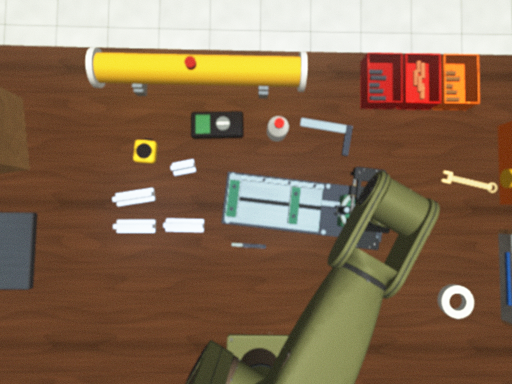

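nudge_tcp:
  moves:
    - {"spin": -0.103}
    - {"pos": [52.5, -6.3, 0]}
    - {"pos": [52.5, -6.3, 10]}
    - {"pos": [52.5, -6.3, 22]}
    - {"pos": [52.5, -6.3, 22]}
    - {"pos": [52.5, -6.3, 22]}
    - {"pos": [52.5, -6.3, 22]}
    - {"pos": [52.5, -6.3, 22]}
    - {"pos": [52.5, -6.3, 22]}
    - {"pos": [52.5, -6.3, 22]}
  aperture: 60

```text
time_s: 12.75
ee_pos: [442.6, 249.4, 110.6]
tcp_rot: [-0.001, 0.707, 0.707, -0.002]
contact_force: [0.5, -0.4, 0.3]
grip_width: 59.9
finger_force: 0.0
```

nudge_tcp:
  moves:
    - {}
    - {}

```text
time_s: 13.0
ee_pos: [443.5, 247.9, 112.0]
tcp_rot: [-0.0, 0.707, 0.707, -0.002]
contact_force: [0.2, -0.1, 0.6]
grip_width: 60.1
finger_force: 0.0
```

```bash
python3 blanks.py; python3 go.py 444.7 248.4 20 1.571
```

```text
px [120.26 223.01] size [10.36 19.04] centre [458.01 442.57] yaw 2.433
px [193. 225.] size [14. 22.] centre [445.2  214.37] yaw 1.584
px [133.06 196.71] size [14.33 42.95] centre [533.47 411.08] yaw 1.742
px [182.46 167.01] size [14.13 25.22] centre [631.52 258.34] yaw 1.769
t 13.05 p [444.22 247.59 112.83] psi 1.570 tilt [-0. -0.] F [ 0.29 -0.24  0.28] q6 0.40
turn -0.001 | now-axes [ 0.9   0.6  92.83] | after turn [ 0.9   0.6  92.83]
```

nudge_tcp:
  moves:
    - {"pos": [0.9, 0.6, 40]}
    - {"pos": [0, 0, 40]}
    - {"pos": [0, 0, 12]}
    - {}

```text
time_s: 13.55
ee_pos: [445.3, 248.5, 21.7]
tcp_rot: [-0.0, 0.708, 0.707, -0.0]
contact_force: [-0.1, 0.1, 0.4]
grip_width: 59.8
finger_force: 0.0
```

nudge_tcp:
  moves:
    - {}
    - {}
    - {}
    - {}
    - {}
  aperture: 5
  grip_force: 40

```text
time_s: 14.18
ee_pos: [445.3, 249.4, 21.8]
tcp_rot: [0.0, 0.707, 0.707, 0.0]
contact_force: [0.9, 0.3, -0.3]
grip_width: 15.7
finger_force: 0.9
```

nudge_tcp:
  moves:
    - {"pos": [0, 0, -30]}
    - {"pos": [0, 0, -30]}
    - {"pos": [0, 0, -20]}
    - {}

```text
time_s: 14.68
ee_pos: [446.0, 249.8, 102.9]
tcp_rot: [0.001, 0.707, 0.707, 0.001]
contact_force: [0.6, 0.4, -3.0]
grip_width: 13.7
finger_force: 40.0
```

```bash
python3 -c "
from cl import *;from go import go
p=C(-6,84);print(p);go(p[0],p[1],100,3.039)"
```

```text
[524.3   47.79]
t 14.68 p [445.99 249.77 102.89] psi 1.571 tilt [0. 0.] F [ 0.64  0.4  -3.05] q6 0.41
turn -1.468 | now-axes [-201.99   78.29    2.87] | after turn [ -98.59 -192.9     2.25]
```

nudge_tcp:
  moves:
    - {"spin": -0.1835}
    - {"spin": -0.1835}
    - {"spin": -0.1835}
    - {"spin": -0.1835}
    - {"spin": -0.1835}
    - {"spin": -0.1835}
    - {"spin": -0.1835}
    - {"spin": -0.1835}

```text
time_s: 15.68
ee_pos: [443.8, 248.8, 99.3]
tcp_rot: [-0.002, 0.048, 0.999, -0.001]
contact_force: [0.1, -0.6, -2.8]
grip_width: 14.2
finger_force: 40.0
```

nudge_tcp:
  moves:
    - {"pos": [-20, -38.6, 0]}
    - {"pos": [-20, -38.6, 0]}
    - {"pos": [-20, -38.6, 0]}
    - {"pos": [-20, -38.6, 0]}
    - {"pos": [-18.6, -38.5, 0]}
    - {}
    - {}

```text
time_s: 16.55
ee_pos: [522.2, 47.6, 100.0]
tcp_rot: [-0.002, 0.052, 0.999, 0.0]
contact_force: [0.3, 0.3, -3.3]
grip_width: 13.5
finger_force: 40.0
```

```bash
python3 go.py 524.3 47.8 61 3.039
```

```text
t 16.55 p [522.19  47.59  99.97] psi 3.038 tilt [0. 0.] F [ 0.27  0.33 -3.32] q6 -1.48
turn -0.001 | now-axes [-2.2   0.42 38.96] | after turn [-2.2   0.42 38.96]
```

nudge_tcp:
  moves:
    - {"pos": [0, 0, 18]}
    - {"pos": [0, 0, 17]}
    - {}
    - {}

```text
time_s: 17.05
ee_pos: [523.1, 47.7, 66.3]
tcp_rot: [-0.0, 0.051, 0.999, -0.0]
contact_force: [0.2, 0.6, -1.7]
grip_width: 13.6
finger_force: 40.0
```

nudge_tcp:
  moves:
    - {"pos": [0, 0, 2]}
    - {"pos": [0, 0, 2]}
    - {}

```text
time_s: 17.42
ee_pos: [523.3, 47.3, 62.6]
tcp_rot: [-0.0, 0.051, 0.999, -0.0]
contact_force: [-0.3, -0.2, -2.9]
grip_width: 13.9
finger_force: 40.0
```

nudge_tcp:
  moves:
    - {"pos": [-2, 0, 0]}
    - {"pos": [-2, 0, 0]}
    - {"pos": [-2, 0, 0]}
    - {}

```text
time_s: 17.92
ee_pos: [527.5, 46.9, 62.5]
tcp_rot: [-0.003, 0.051, 0.999, -0.0]
contact_force: [-7.4, 0.4, 3.2]
grip_width: 13.9
finger_force: 40.0
```

```bash
python3 go.py 530.2 47.2 61 3.039
```

```text
t 17.93 p [527.52  46.92  62.48] psi 3.039 tilt [ 0.01 -0.  ] F [-7.4   0.38  3.21] q6 -1.48
turn -0.000 | now-axes [-2.64  0.56  1.47] | after turn [-2.64  0.56  1.47]
```

nudge_tcp:
  moves:
    - {"pos": [0, 0, 1.5]}
    - {"pos": [-1, 0, 0]}
    - {}

```text
time_s: 18.3
ee_pos: [527.5, 46.9, 62.4]
tcp_rot: [-0.004, 0.051, 0.999, -0.0]
contact_force: [-18.3, 1.6, 15.1]
grip_width: 13.5
finger_force: 40.0
```

nudge_tcp:
  moves:
    - {}
    - {}
    - {}
  aperture: 24

```text
time_s: 18.68
ee_pos: [530.9, 46.6, 61.4]
tcp_rot: [0.0, 0.051, 0.999, 0.0]
contact_force: [-0.3, 0.3, 0.2]
grip_width: 23.8
finger_force: 0.0
```

nudge_tcp:
  moves:
    - {"pos": [0, 0, -30]}
    - {"pos": [0, 0, -40]}
    - {"pos": [0, 0, -20]}
    - {}

```text
time_s: 19.18
ee_pos: [531.6, 46.6, 152.8]
tcp_rot: [0.002, 0.051, 0.999, 0.0]
contact_force: [-0.0, -0.2, -0.3]
grip_width: 24.0
finger_force: 0.0
```

```bash
python3 go.py 439.4 406 120 1.571
```

```text
t 19.18 p [531.63  46.62 152.83] psi 3.039 tilt [-0.  0.] F [-0.   -0.19 -0.28] q6 -1.48
turn 1.468 | now-axes [128.75 348.    32.49] | after turn [359.52 -92.17  31.46]
```

nudge_tcp:
  moves:
    - {"pos": [18.4, 49.7, 0]}
    - {"pos": [18.4, 49.7, 0]}
    - {"pos": [18.4, 49.7, 0]}
    - {"pos": [18.4, 49.7, 0]}
    - {"pos": [18.4, 49.7, 0]}
    - {"pos": [18.4, 49.7, 0]}
  aperture: 60

```text
time_s: 19.92
ee_pos: [449.5, 355.6, 148.7]
tcp_rot: [-0.001, 0.051, 0.999, -0.001]
contact_force: [-0.5, -0.3, 0.1]
grip_width: 59.8
finger_force: 0.0
```

```bash
python3 blanks.py t3
```

```text
px [133.29 196.65] size [14.29 42.5 ] centre [533.78 409.7 ] yaw 1.740
px [182.46 167.01] size [14.13 25.22] centre [631.52 258.34] yaw 1.769
```

nudge_tcp:
  moves:
    - {"spin": 0.1835}
    - {"spin": 0.1835}
    - {"spin": 0.1835}
    - {"spin": 0.1835}
    - {"spin": 0.1835}
    - {"spin": 0.1835}
    - {"spin": 0.1835}
    - {"spin": 0.1835}
    - {}
    - {}

```text
time_s: 21.22
ee_pos: [450.7, 354.2, 149.9]
tcp_rot: [-0.0, 0.706, 0.708, -0.001]
contact_force: [0.9, 0.2, 0.4]
grip_width: 59.6
finger_force: 0.0
```

```bash
python3 go.py 439.4 406 20 1.571; python3 - <<'E'
from h import *
im=cv2.cvtColor(vision.read_camera("side"),cv2.COLOR_RGB2BGR);cv2.imwrite("pics/s3.png",im)
print(proj("side",[[439.4,406,50],[533.4,411,50],[440,347,16],[440,465,16]]))
E
```

```text
t 21.23 p [450.69 354.16 149.94] psi 1.573 tilt [-0. -0.] F [0.91 0.22 0.41] q6 0.57
turn 0.002 | now-axes [ 52.   -10.96 129.9 ] | after turn [ 51.97 -11.08 129.9 ]
[[202.61 314.8 ]
 [174.41 294.21]
 [220.62 304.82]
 [186.02 339.95]]
```

View pics/s3.png

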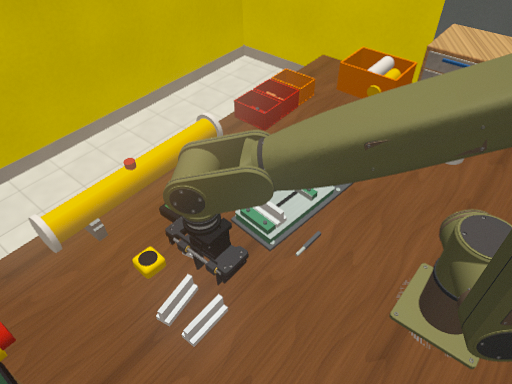

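nudge_tcp:
  moves:
    - {"pos": [52, -11, 0]}
    - {"pos": [0, 0, 55]}
    - {"pos": [0, 0, 55]}
    - {"pos": [0, 0, 19]}
    - {}

```text
time_s: 21.9
ee_pos: [439.6, 406.0, 21.1]
tcp_rot: [-0.0, 0.707, 0.707, -0.001]
contact_force: [-0.8, 0.1, 0.0]
grip_width: 60.3
finger_force: 0.0
```

nudge_tcp:
  moves:
    - {}
    - {}
    - {}
    - {}
    - {}
    - {}
  aperture: 5
  grip_force: 40

```text
time_s: 22.65
ee_pos: [440.6, 406.7, 22.4]
tcp_rot: [0.0, 0.707, 0.707, 0.0]
contact_force: [1.8, 0.4, 0.4]
grip_width: 13.5
finger_force: 39.9
```

nudge_tcp:
  moves:
    - {"pos": [0, 0, -30]}
    - {"pos": [0, 0, -30]}
    - {"pos": [0, 0, -20]}
    - {}

```text
time_s: 23.15
ee_pos: [440.8, 407.2, 103.5]
tcp_rot: [0.0, 0.707, 0.707, 0.001]
contact_force: [-0.1, 0.5, -4.0]
grip_width: 13.6
finger_force: 40.0
```

```bash
python3 -c "
from cl import *;from go import go
p=C(-10,42);print(p);go(p[0],p[1],100,3.039)"
```

```text
[516.     6.43]
t 23.15 p [440.85 407.19 103.54] psi 1.571 tilt [0. 0.] F [-0.14  0.47 -3.96] q6 0.66
turn -1.468 | now-axes [-400.76   75.14    2.98] | after turn [-115.81 -390.96    2.5 ]
```

nudge_tcp:
  moves:
    - {"pos": [0, 0, -15], "spin": -0.1835}
    - {"pos": [0, 0, -15], "spin": -0.1835}
    - {"spin": -0.1835}
    - {"spin": -0.1835}
    - {"spin": -0.1835}
    - {"spin": -0.1835}
    - {"spin": -0.1835}
    - {"spin": -0.1835}

```text
time_s: 24.15
ee_pos: [439.0, 405.7, 129.6]
tcp_rot: [-0.002, 0.048, 0.999, -0.001]
contact_force: [-0.2, -0.0, -4.1]
grip_width: 13.8
finger_force: 40.0
```

nudge_tcp:
  moves:
    - {"pos": [-14.5, -49, 0]}
    - {"pos": [-14.5, -49, 0]}
    - {"pos": [-14.5, -49, 0]}
    - {"pos": [-14.5, -49, 0]}
    - {"pos": [-14.5, -49, 0]}
    - {"pos": [-14.5, -49, 0]}
    - {"pos": [-14.5, -49, 0]}
    - {"pos": [-14.5, -48, 0]}
    - {}
    - {}

```text
time_s: 25.4
ee_pos: [514.4, 6.0, 130.6]
tcp_rot: [-0.001, 0.052, 0.999, 0.0]
contact_force: [-0.1, 0.0, -4.1]
grip_width: 13.8
finger_force: 40.0
```

```bash
python3 go.py 516 6.4 62 3.039
```

```text
t 25.4 p [514.35   5.97 130.57] psi 3.038 tilt [0. 0.] F [-0.06  0.02 -4.1 ] q6 -1.56
turn -0.001 | now-axes [-1.8   0.57 68.56] | after turn [-1.8   0.57 68.56]
```

nudge_tcp:
  moves:
    - {"pos": [0, -1.5, 20]}
    - {"pos": [0, 0, 25]}
    - {"pos": [0, 0, 18]}
    - {}

```text
time_s: 25.9
ee_pos: [513.4, 5.3, 67.0]
tcp_rot: [-0.002, 0.051, 0.999, 0.0]
contact_force: [0.5, -1.1, -3.2]
grip_width: 14.0
finger_force: 40.0
```

nudge_tcp:
  moves:
    - {"pos": [0, 0, 2]}
    - {"pos": [0, 0, 2]}
    - {}

```text
time_s: 26.28
ee_pos: [515.6, 4.2, 65.7]
tcp_rot: [0.0, 0.051, 0.999, -0.0]
contact_force: [-0.3, 0.5, -4.3]
grip_width: 14.0
finger_force: 40.0
```

nudge_tcp:
  moves:
    - {"pos": [-3, 0, 0]}
    - {"pos": [-3, 0, 0]}
    - {"pos": [-3, 0, 0]}
    - {}

```text
time_s: 26.78
ee_pos: [521.4, 3.6, 64.6]
tcp_rot: [-0.004, 0.051, 0.999, 0.0]
contact_force: [-10.5, 1.4, 3.4]
grip_width: 14.0
finger_force: 40.0
```

```bash
python3 go.py 526 5 61 3.039
```

```text
t 26.77 p [521.36   3.64  64.63] psi 3.039 tilt [ 0.01 -0.  ] F [-10.49   1.43   3.45] q6 -1.56
turn -0.000 | now-axes [-4.51  1.83  3.59] | after turn [-4.51  1.83  3.59]
```

nudge_tcp:
  moves:
    - {"pos": [0, 0, 2]}
    - {}
    - {}

```text
time_s: 27.15
ee_pos: [521.4, 3.7, 62.8]
tcp_rot: [-0.004, 0.051, 0.999, 0.0]
contact_force: [-11.0, 1.5, 3.9]
grip_width: 13.9
finger_force: 40.0
```

nudge_tcp:
  moves:
    - {"pos": [0, 0, 1]}
    - {"pos": [-1, 0, 0]}
    - {}

```text
time_s: 27.52
ee_pos: [521.4, 3.7, 62.8]
tcp_rot: [-0.006, 0.051, 0.999, 0.0]
contact_force: [-18.4, 2.1, 13.7]
grip_width: 14.1
finger_force: 40.0
```

```bash
python3 go.py 526 5 61 3.039
```

```text
t 27.52 p [521.44   3.75  62.78] psi 3.039 tilt [ 0.01 -0.  ] F [-18.36   2.11  13.71] q6 -1.56
turn 0.000 | now-axes [-4.42  1.71  1.73] | after turn [-4.42  1.71  1.73]
```

Seated on bed and fence. Release, go to the third.

nudge_tcp:
  moves:
    - {}
    - {}
    - {}
  aperture: 24

```text
time_s: 27.9
ee_pos: [526.0, 3.1, 62.7]
tcp_rot: [0.001, 0.051, 0.999, -0.0]
contact_force: [-0.5, -0.6, -0.3]
grip_width: 23.5
finger_force: 0.0
```

nudge_tcp:
  moves:
    - {"pos": [0, 0, -30]}
    - {"pos": [0, 0, -40]}
    - {"pos": [0, 0, -20]}
    - {}

```text
time_s: 28.4
ee_pos: [526.5, 3.1, 153.9]
tcp_rot: [0.002, 0.051, 0.999, -0.0]
contact_force: [0.5, -0.1, 0.2]
grip_width: 23.7
finger_force: 0.0
```

```bash
python3 go.py 533.5 409 150 1.741
```

```text
t 28.4 p [526.49   3.1  153.88] psi 3.039 tilt [-0.  0.] F [ 0.49 -0.09  0.18] q6 -1.56
turn 1.298 | now-axes [ 34.71 404.47   3.76] | after turn [398.86  75.66   2.38]
```

nudge_tcp:
  moves:
    - {"pos": [0, 45, 0]}
    - {"pos": [0, 45, 0]}
    - {"pos": [0, 45, 0]}
    - {"pos": [0, 45, 0]}
    - {"pos": [0, 45, 0]}
  aperture: 60

```text
time_s: 29.02
ee_pos: [547.2, 228.1, 149.6]
tcp_rot: [-0.002, 0.051, 0.999, -0.001]
contact_force: [1.1, 0.2, 0.2]
grip_width: 59.5
finger_force: 0.0
```

```bash
python3 blanks.py; python3 go.py 533.5 409 150 1.741
```

```text
px [120.53 198.66] size [14.3  17.59] centre [529.39 435.8 ] yaw 1.752
px [188.96 165.81] size [14.12 12.16] centre [620.04 233.09] yaw 0.221
t 29.07 p [547.26 232.6  149.73] psi 3.041 tilt [0. 0.] F [-1.8   1.18 -0.22] q6 -1.16
turn 1.300 | now-axes [ 31.34 174.13   0.24] | after turn [176.18  16.31   0.29]
```

nudge_tcp:
  moves:
    - {"spin": 0.1857}
    - {"spin": 0.1857}
    - {"spin": 0.1857}
    - {"spin": 0.1857}
    - {"spin": 0.1857}
    - {"spin": 0.1857}
    - {"spin": 0.1857}
    - {}

```text
time_s: 30.08
ee_pos: [547.3, 226.6, 150.0]
tcp_rot: [-0.001, 0.644, 0.765, -0.001]
contact_force: [0.1, -0.3, 0.3]
grip_width: 60.1
finger_force: 0.0
```

nudge_tcp:
  moves:
    - {"pos": [44, 4, 0]}
    - {"pos": [44, 4, 0]}
    - {"pos": [44, 4, 0]}
    - {"pos": [43, 4, 0]}
    - {}
    - {}

```text
time_s: 30.82
ee_pos: [534.4, 401.5, 151.0]
tcp_rot: [-0.0, 0.645, 0.765, -0.001]
contact_force: [-0.2, -0.1, -0.3]
grip_width: 60.2
finger_force: 0.0
```

```bash
python3 - <<'E'
from go import *
go(533.5,408,20,1.741)
im=cv2.cvtColor(vision.read_camera("side"),cv2.COLOR_RGB2BGR)
w=cv2.inRange(cv2.cvtColor(im,cv2.COLOR_BGR2HSV),(0,0,150),(180,60,255));w[:270]=0;w[:,:140]=0;w[:,240:]=0
for c in rects(w,60):print(cv2.minAreaRect(c))
A=np.array([np.cos(1.741),np.sin(1.741)])
print(proj("side",[[*(np.array([533.5,408])+k*A),50] for k in(-60,60)]))
E
```

```text
t 30.82 p [534.4  401.5  150.97] psi 1.741 tilt [-0. -0.] F [-0.24 -0.1  -0.34] q6 0.39
turn -0.000 | now-axes [  6.71   0.42 130.97] | after turn [  6.71   0.42 130.97]
((180.5111541748047, 303.2913513183594), (5.409816741943359, 48.24324035644531), 38.04704284667969)
((174.49009704589844, 293.4009704589844), (5.769501209259033, 49.392547607421875), 39.28940963745117)
[[189.91 275.51]
 [159.5  312.66]]
```

nudge_tcp:
  moves:
    - {"pos": [5, 0.4, 0]}
    - {"pos": [0, 0, 55]}
    - {"pos": [0, 0, 55]}
    - {"pos": [0, 0, 20]}
    - {}

```text
time_s: 31.5
ee_pos: [533.8, 406.4, 21.0]
tcp_rot: [-0.0, 0.645, 0.764, -0.001]
contact_force: [1.1, -0.9, -0.0]
grip_width: 59.9
finger_force: 0.0
```

nudge_tcp:
  moves:
    - {}
    - {}
    - {}
    - {}
    - {}
    - {}
  aperture: 5
  grip_force: 40

```text
time_s: 32.25
ee_pos: [534.5, 407.3, 22.3]
tcp_rot: [0.0, 0.645, 0.764, 0.0]
contact_force: [1.2, -1.1, 1.1]
grip_width: 14.2
finger_force: 40.0
```

nudge_tcp:
  moves:
    - {"pos": [0, 0, -40]}
    - {"pos": [0, 0, -40]}
    - {"pos": [0, 0, -30]}
    - {}

```text
time_s: 32.75
ee_pos: [535.7, 408.2, 134.9]
tcp_rot: [0.001, 0.645, 0.764, 0.002]
contact_force: [0.5, 0.1, -2.8]
grip_width: 13.8
finger_force: 40.0
```

```bash
python3 -c "
from cl import *;from go import go
p=C(-10,-1);print(p);go(p[0],p[1],130,3.039)"
```

```text
[511.58 -36.34]
t 32.75 p [535.71 408.18 134.87] psi 1.739 tilt [0. 0.] F [ 0.46  0.11 -2.78] q6 0.40
turn -1.300 | now-axes [-434.23  -98.19    3.51] | after turn [ -21.54 -444.68    2.72]
```

nudge_tcp:
  moves:
    - {"spin": -0.1857}
    - {"spin": -0.1857}
    - {"spin": -0.1857}
    - {"spin": -0.1857}
    - {"spin": -0.1857}
    - {"spin": -0.1857}
    - {"spin": -0.1857}

```text
time_s: 33.62
ee_pos: [532.8, 406.3, 128.4]
tcp_rot: [-0.002, 0.048, 0.999, -0.002]
contact_force: [-0.1, 0.7, -3.4]
grip_width: 13.7
finger_force: 40.0
```

nudge_tcp:
  moves:
    - {"pos": [-2.5, -49.5, 0]}
    - {"pos": [-2.5, -49.5, 0]}
    - {"pos": [-2.5, -49.5, 0]}
    - {"pos": [-2.5, -49.5, 0]}
    - {"pos": [-2.5, -49.5, 0]}
    - {"pos": [-2.5, -49.5, 0]}
    - {"pos": [-2.5, -49.5, 0]}
    - {"pos": [-2, -49.5, 0]}
    - {"pos": [-2, -49.5, 0]}
    - {}

```text
time_s: 34.88
ee_pos: [508.2, -40.4, 129.5]
tcp_rot: [-0.002, 0.054, 0.999, 0.0]
contact_force: [-0.4, 1.1, -2.2]
grip_width: 14.0
finger_force: 40.0
```

nudge_tcp:
  moves:
    - {}
    - {}

```text
time_s: 35.12
ee_pos: [509.6, -36.9, 131.2]
tcp_rot: [-0.001, 0.051, 0.999, 0.0]
contact_force: [-0.0, 0.5, -3.2]
grip_width: 13.7
finger_force: 40.0
```

```bash
python3 go.py 511.4 -37.8 62 3.039
```

```text
t 35.12 p [509.57 -36.94 131.2 ] psi 3.040 tilt [0. 0.] F [-0.03  0.53 -3.25] q6 -1.65
turn 0.001 | now-axes [-2.02 -0.7  69.19] | after turn [-2.02 -0.7  69.19]
```

nudge_tcp:
  moves:
    - {"pos": [0, -0.7, 22]}
    - {"pos": [0, 0, 25]}
    - {"pos": [0, 0, 18]}
    - {"pos": [0, 0, 2]}
    - {"pos": [0, 0, 2]}
    - {}

```text
time_s: 35.88
ee_pos: [510.7, -38.8, 64.1]
tcp_rot: [0.001, 0.051, 0.999, -0.0]
contact_force: [-0.0, 0.5, -2.2]
grip_width: 13.8
finger_force: 40.0
```

nudge_tcp:
  moves:
    - {"pos": [-3, 0, 0]}
    - {"pos": [-3, 0, 0]}
    - {"pos": [-3, 0, 0]}
    - {}

```text
time_s: 36.38
ee_pos: [519.2, -39.8, 63.3]
tcp_rot: [0.0, 0.051, 0.999, -0.0]
contact_force: [-0.2, -0.3, -2.9]
grip_width: 13.6
finger_force: 40.0
```

nudge_tcp:
  moves:
    - {"pos": [-2, 0, 1]}
    - {}

```text
time_s: 36.62
ee_pos: [521.1, -40.0, 62.3]
tcp_rot: [0.0, 0.051, 0.999, -0.0]
contact_force: [0.3, -0.4, -2.0]
grip_width: 13.8
finger_force: 40.0
```

```bash
python3 go.py 526 5 61 3.039
```

```text
t 36.62 p [521.1  -39.95  62.25] psi 3.039 tilt [-0. -0.] F [ 0.32 -0.37 -1.97] q6 -1.65
turn -0.000 | now-axes [-0.27 45.22  1.25] | after turn [-0.27 45.22  1.25]
```

nudge_tcp:
  moves:
    - {"pos": [-2, 0, 0]}
    - {"pos": [-2, 0, 0]}
    - {}

```text
time_s: 37.0
ee_pos: [522.1, -40.1, 62.5]
tcp_rot: [-0.004, 0.051, 0.999, 0.0]
contact_force: [-14.6, 0.8, 10.1]
grip_width: 13.5
finger_force: 40.0
```

nudge_tcp:
  moves:
    - {"pos": [-2, 0, 1]}
    - {}

```text
time_s: 37.25
ee_pos: [522.7, -40.1, 62.1]
tcp_rot: [-0.006, 0.051, 0.999, 0.0]
contact_force: [-20.6, 1.2, 18.5]
grip_width: 13.6
finger_force: 40.0
```

```bash
python3 go.py 526 5 61 3.039
```

```text
t 37.25 p [522.68 -40.11  62.05] psi 3.039 tilt [ 0.01 -0.  ] F [-20.6    1.18  18.51] q6 -1.65
turn 0.000 | now-axes [ 1.28 45.21  1.06] | after turn [ 1.3  45.21  1.06]
```

nudge_tcp:
  moves:
    - {}
    - {}
    - {}
  aperture: 24

```text
time_s: 37.62
ee_pos: [527.3, -40.6, 61.4]
tcp_rot: [0.0, 0.051, 0.999, -0.0]
contact_force: [-1.3, 0.1, -1.0]
grip_width: 23.9
finger_force: 0.0
```

nudge_tcp:
  moves:
    - {"pos": [0, 0, -40]}
    - {"pos": [0, 0, -50]}
    - {"pos": [0, 0, -50]}
    - {"pos": [0, 0, -50]}
    - {}

```text
time_s: 38.25
ee_pos: [529.7, -41.0, 257.2]
tcp_rot: [0.005, 0.051, 0.999, -0.001]
contact_force: [0.8, 0.4, 0.4]
grip_width: 23.9
finger_force: 0.0
```

```bash
python3 go.py 502.1 -225.4 250 1.468
```

```text
t 38.25 p [529.71 -41.04 257.17] psi 3.039 tilt [-0.01 -0.  ] F [0.85 0.42 0.42] q6 -1.65
turn 1.571 | now-axes [   8.64 -186.21    7.23] | after turn [-186.13   -8.54    9.15]
```

nudge_tcp:
  moves:
    - {"spin": 0.1746}
    - {"spin": 0.1746}
    - {"spin": 0.1746}
    - {"spin": 0.1746}
    - {"spin": 0.1746}
    - {"spin": 0.1746}
    - {"spin": 0.1746}
    - {"spin": 0.1746}
    - {"spin": 0.1746}
    - {}
  aperture: 50

```text
time_s: 39.5
ee_pos: [526.5, -40.5, 249.8]
tcp_rot: [-0.001, 0.742, 0.67, -0.001]
contact_force: [0.2, 0.8, -0.7]
grip_width: 50.1
finger_force: 0.0
```

```bash
python3 go.py 502.1 -225.4 250 1.468
```

```text
t 39.5 p [526.47 -40.49 249.79] psi 1.469 tilt [ 0. -0.] F [ 0.23  0.85 -0.72] q6 -0.08
turn 0.001 | now-axes [-186.43   -5.53   -0.23] | after turn [-186.44   -5.27   -0.23]
```

nudge_tcp:
  moves:
    - {"pos": [-46.6, -1.4, 0]}
    - {"pos": [-46.6, -1.4, 0]}
    - {"pos": [-46.6, -1.4, 0]}
    - {"pos": [-46.6, -1.4, 0]}
    - {}
    - {}

```text
time_s: 40.25
ee_pos: [501.9, -225.0, 250.5]
tcp_rot: [-0.001, 0.742, 0.67, 0.0]
contact_force: [0.4, 0.6, -0.3]
grip_width: 50.0
finger_force: 0.0
```

```bash
python3 go.py 502.1 -225.4 163 1.468; python3 - <<'E'
from h import *
im=cv2.cvtColor(vision.read_camera("top"),cv2.COLOR_RGB2BGR)
im2=cv2.cvtColor(vision.read_camera("side"),cv2.COLOR_RGB2BGR)
a=cv2.resize(im[165:245,215:345],(780,480),interpolation=cv2.INTER_CUBIC)
cv2.imwrite("pics/t4.png",a);cv2.imwrite("pics/s4.png",im2)
E
```

```text
t 40.25 p [ 501.88 -225.03  250.49] psi 1.469 tilt [ 0. -0.] F [ 0.45  0.57 -0.28] q6 -0.42
turn 0.001 | now-axes [-0.42  0.33 87.49] | after turn [-0.42  0.33 87.49]
```

View pics/t4.png

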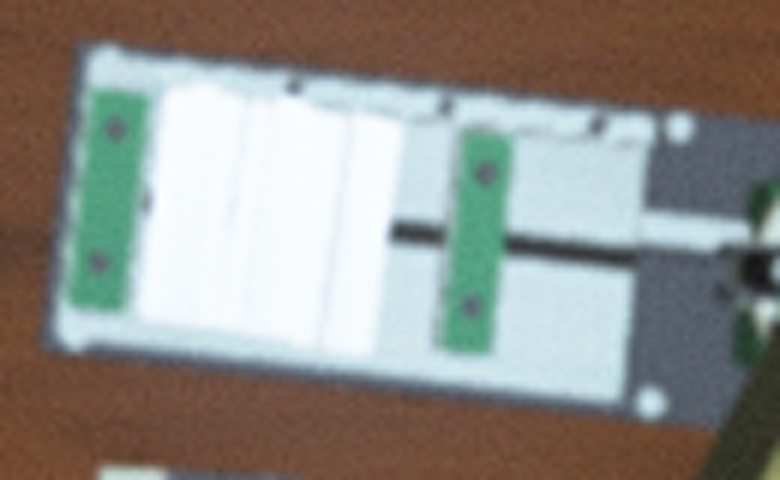

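nudge_tcp:
  moves:
    - {"pos": [-0.4, 0.3, 40]}
    - {"pos": [0, 0, 47]}
    - {}
    - {}

```text
time_s: 40.85
ee_pos: [503.3, -225.6, 165.9]
tcp_rot: [0.001, 0.742, 0.67, 0.0]
contact_force: [0.8, -0.6, 0.7]
grip_width: 50.0
finger_force: 0.0
```

nudge_tcp:
  moves:
    - {}
    - {}
    - {}
    - {}
    - {}
  aperture: 10
  grip_force: 40

```text
time_s: 41.48
ee_pos: [501.7, -226.0, 165.0]
tcp_rot: [-0.0, 0.743, 0.67, -0.001]
contact_force: [-5.0, 1.4, 5.9]
grip_width: 21.8
finger_force: 40.0
```

nudge_tcp:
  moves:
    - {"pos": [-3.4, 21.6, 0]}
    - {"pos": [-10, 19.5, 0]}
    - {"pos": [-15.5, 15.5, 0]}
    - {"pos": [-19.5, 10, 0]}
    - {"pos": [-21.6, 3.4, 0]}

```text
time_s: 42.1
ee_pos: [566.2, -300.2, 165.0]
tcp_rot: [-0.002, 0.742, 0.67, 0.003]
contact_force: [-0.6, 10.1, 7.4]
grip_width: 21.5
finger_force: 40.0
```

nudge_tcp:
  moves:
    - {"pos": [-21.6, -3.4, 0]}
    - {"pos": [-19.5, -10, 0]}
    - {}

```text
time_s: 42.48
ee_pos: [548.3, -342.8, 165.1]
tcp_rot: [0.001, 0.743, 0.669, 0.001]
contact_force: [3.2, -0.2, 2.6]
grip_width: 21.4
finger_force: 40.0
```

```bash
python3 -c "
from cl import *;from go import *
t=np.radians(54);p=hub+70*(np.sin(t)*cx-np.cos(t)*cy);print(p);go(*p,163)"
```

```text
[ 547.   -341.75]
t 42.48 p [ 548.31 -342.78  165.09] psi 1.466 tilt [-0.  0.] F [ 3.23 -0.16  2.58] q6 -0.54
turn 0.000 | now-axes [ 0.89 -1.42  2.09] | after turn [ 0.89 -1.42  2.09]
```

nudge_tcp:
  moves:
    - {"pos": [-15.5, -15.5, 0]}
    - {}
    - {}

```text
time_s: 42.85
ee_pos: [531.4, -356.5, 165.1]
tcp_rot: [0.002, 0.743, 0.67, 0.0]
contact_force: [4.6, -1.7, 3.4]
grip_width: 21.6
finger_force: 40.0
```

nudge_tcp:
  moves:
    - {"pos": [-3, -5, 0]}
    - {}

```text
time_s: 43.1
ee_pos: [526.8, -358.8, 165.1]
tcp_rot: [0.002, 0.743, 0.67, 0.001]
contact_force: [7.0, -1.8, 1.8]
grip_width: 21.4
finger_force: 40.0
```

```bash
python3 - <<'E'
from go import *;from cl import *
o=probe_bus.observe();d=o["ee_pos"][:2]-hub;X,Y=d@cx,d@cy;print("theta",np.degrees(np.arctan2(X,-Y)),np.hypot(X,Y),o["contact_force"])
im=cv2.cvtColor(vision.read_camera("top"),cv2.COLOR_RGB2BGR)
cv2.imwrite("pics/t5.png",cv2.resize(im[165:245,215:345],(780,480),interpolation=cv2.INTER_CUBIC))
E
```

```text
theta 32.44489939929859 71.33711652432308 [ 7.03 -1.77  1.79]
```

View pics/t5.png

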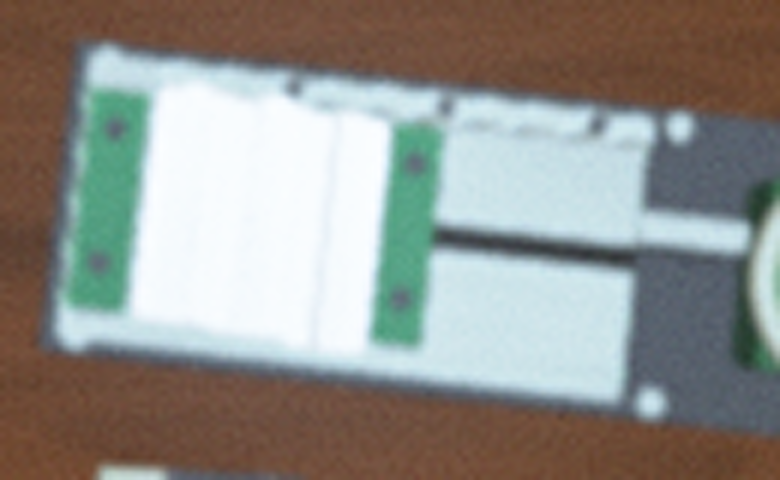

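```bash
cat > ends.py <<'E'
from h import *;from cl import *
im=np.mean([vision.read_camera("top").astype(np.float32) for _ in range(4)],0)
s=im.max(2)-im.min(2)   # colourfulness: bed bluish, blanks white
b=im[:,:,0]
for y0 in(90,49.8,9.6):
  for off,z in((-13.5,56),(13.5,56),(0,90)):
    out=[]
    for a,c in((-50,-80),(50,75)):
        xs=np.linspace(a,c,121);P=proj("top",[np.r_[C(x,y0+off),z] for x in xs]).astype(np.float32)
        v=cv2.remap(b,P[:,0].reshape(1,-1),P[:,1].reshape(1,-1),cv2.INTER_CUBIC)[0]
        k=np.argmin(np.gradient(cv2.GaussianBlur(v.reshape(1,-1),(0,0),3)[0])[5:-5])+5
        hi=v[:10].mean();out+=[xs[k],hi,v[-20:].mean()]
    print(y0,off,z,np.array(out))
E
python3 ends.py
```

```text
90 -13.5 56 [-75.5  247.27 123.    72.92 249.37 161.82]
90 13.5 56 [-75.5  248.81 123.18  73.33 249.79 161.86]
90 0 90 [-75.5  245.32 112.86  71.04 248.91 117.76]
49.8 -13.5 56 [-76.75 247.84 124.46  61.67 249.5  131.44]
49.8 13.5 56 [-76.75 247.12 128.21  73.75 248.82 159.04]
49.8 0 90 [-74.5  244.9  115.37  70.   248.68 117.78]
9.6 -13.5 56 [-75.5  247.59 122.51  73.12 249.39 166.46]
9.6 13.5 56 [-75.25 247.67 126.23  73.12 248.11 166.97]
9.6 0 90 [-75.5  245.09 116.53  71.04 245.81 116.35]
```

```bash
sed -i 's/k=np.argmin.*/k=np.argmax(v<(235 if a<0 else 235));/; s/(-50,-80)/(-50,-72)/; s/(50,75)/(50,70)/' ends.py; python3 ends.py
```

```text
90 -13.5 56 [-59.9  247.02 198.73  59.5  249.3  202.18]
90 13.5 56 [-60.08 248.96 200.29  59.   249.56 206.  ]
90 0 90 [-60.45 245.27 193.88  59.83 248.38 175.53]
49.8 -13.5 56 [-62.28 247.9  200.98  58.17 249.73 136.25]
49.8 13.5 56 [-62.1  246.72 198.58  57.17 249.1  200.55]
49.8 0 90 [-61.92 244.94 196.98  58.17 248.48 180.65]
9.6 -13.5 56 [-65.95 247.72 208.6   54.67 249.36 205.45]
9.6 13.5 56 [-65.95 247.12 209.4   54.33 247.47 204.6 ]
9.6 0 90 [-65.58 245.31 204.56  53.67 246.2  174.27]
```

nudge_tcp:
  moves:
    - {"pos": [5.5, 8, 0]}
    - {"pos": [6.5, 7, 0]}
    - {"pos": [2, 2, 0]}
    - {}
    - {}

```text
time_s: 44.18
ee_pos: [542.7, -348.2, 165.1]
tcp_rot: [0.001, 0.743, 0.67, -0.002]
contact_force: [-0.6, -5.6, 3.8]
grip_width: 21.5
finger_force: 40.0
```

nudge_tcp:
  moves:
    - {}
    - {}
    - {}
  aperture: 50

```text
time_s: 44.55
ee_pos: [542.7, -345.7, 163.2]
tcp_rot: [-0.001, 0.743, 0.67, -0.0]
contact_force: [0.1, -0.1, -1.0]
grip_width: 46.0
finger_force: 0.0
```

nudge_tcp:
  moves:
    - {"pos": [0, 0, -40]}
    - {"pos": [0, 0, -45]}
    - {}
    - {}

```text
time_s: 45.05
ee_pos: [542.9, -345.9, 248.3]
tcp_rot: [-0.001, 0.743, 0.67, -0.0]
contact_force: [-0.2, 0.1, 0.2]
grip_width: 50.2
finger_force: 0.0
```

```bash
python3 ends.py; python3 -c "
from cl import *;from go import *
p=C(-95,9.6);print(p);go(*p,130,3.039)"
```

```text
90 -13.5 56 [-59.72 246.75 198.21  59.67 248.85 201.57]
90 13.5 56 [-60.08 248.7  200.06  59.33 249.54 206.55]
90 0 90 [-60.27 244.85 192.89  59.83 248.65 175.89]
49.8 -13.5 56 [-62.47 247.72 199.19  58.   249.78 136.8 ]
49.8 13.5 56 [-62.47 247.06 198.35  57.33 248.62 200.94]
49.8 0 90 [-61.92 244.49 199.14  58.33 248.27 179.92]
9.6 -13.5 56 [-65.95 247.42 208.93  54.67 249.32 206.72]
9.6 13.5 56 [-66.13 247.74 208.26  54.17 247.9  205.77]
9.6 0 90 [-65.58 245.07 203.71  53.67 245.65 175.46]
[428.12 -17.06]
t 45.25 p [ 542.5  -345.69  246.95] psi 1.467 tilt [ 0. -0.] F [ 0.15 -0.73  0.54] q6 -0.55
turn -1.572 | now-axes [ 314.87 -147.3   117.95] | after turn [147.22 315.54 116.26]
```

nudge_tcp:
  moves:
    - {"pos": [52.5, -24.5, 0]}
    - {"pos": [52.5, -24.5, 0]}
    - {"pos": [52.5, -24.5, 0]}
    - {"pos": [52.5, -24.5, 0]}
    - {"pos": [52.5, -24.5, 0]}
    - {"pos": [52.5, -24.5, 0]}
  aperture: 0
  grip_force: 20

```text
time_s: 46.0
ee_pos: [428.2, -16.2, 248.2]
tcp_rot: [-0.001, 0.743, 0.669, -0.0]
contact_force: [0.5, 1.1, -0.3]
grip_width: 0.9
finger_force: 0.0
```

nudge_tcp:
  moves:
    - {"pos": [0, 0, 10], "spin": -0.1747}
    - {"pos": [0, 0, 10], "spin": -0.1747}
    - {"pos": [0, 0, 10], "spin": -0.1747}
    - {"pos": [0, 0, 10], "spin": -0.1747}
    - {"pos": [0, 0, 10], "spin": -0.1747}
    - {"pos": [0, 0, 10], "spin": -0.1747}
    - {"pos": [0, 0, 10], "spin": -0.1747}
    - {"pos": [0, 0, 10], "spin": -0.1747}
    - {"spin": -0.1747}
    - {}

```text
time_s: 47.25
ee_pos: [428.9, -17.7, 168.2]
tcp_rot: [-0.001, 0.052, 0.999, 0.0]
contact_force: [0.3, -0.5, 0.2]
grip_width: 0.3
finger_force: 0.0
```

```bash
python3 go.py 428.1 -17 50 3.039
```

```text
t 47.25 p [428.93 -17.68 168.21] psi 3.038 tilt [0. 0.] F [ 0.34 -0.51  0.19] q6 -1.63
turn -0.001 | now-axes [  0.69   0.57 118.22] | after turn [  0.69   0.58 118.22]
```

nudge_tcp:
  moves:
    - {"pos": [0, 0, 40]}
    - {"pos": [0, 0, 40]}
    - {"pos": [0, 0, 37]}
    - {}
    - {"pos": [-8, 0, 0]}
    - {"pos": [-8, 0, 0]}
    - {}

```text
time_s: 48.12
ee_pos: [447.3, -19.7, 53.9]
tcp_rot: [0.002, 0.051, 0.999, -0.0]
contact_force: [-0.6, 0.2, -0.9]
grip_width: 0.5
finger_force: 0.0
```

nudge_tcp:
  moves:
    - {"pos": [-2, 0, 0]}
    - {"pos": [-2, 0, 0]}
    - {"pos": [-2, 0, 0]}
    - {}

```text
time_s: 48.62
ee_pos: [451.3, -20.0, 52.1]
tcp_rot: [-0.0, 0.051, 0.999, 0.0]
contact_force: [-3.2, 0.3, 2.0]
grip_width: 0.7
finger_force: 1.3
```

nudge_tcp:
  moves:
    - {"pos": [-2, 0, 0]}
    - {"pos": [-1, 0, 0]}
    - {}

```text
time_s: 49.0
ee_pos: [451.9, -20.0, 52.0]
tcp_rot: [-0.004, 0.051, 0.999, 0.0]
contact_force: [-13.7, 0.7, 10.6]
grip_width: 0.4
finger_force: 6.6
```

```bash
python3 go.py 428.1 -17 50 3.039
```

```text
t 49.0 p [451.92 -20.04  52.02] psi 3.040 tilt [ 0.01 -0.  ] F [-13.72   0.65  10.64] q6 -1.63
turn 0.001 | now-axes [23.99  0.61  2.19] | after turn [23.99  0.59  2.19]
```

nudge_tcp:
  moves:
    - {"pos": [5, 0, 0]}
    - {"pos": [15, 0, 0]}
    - {}

```text
time_s: 49.38
ee_pos: [434.3, -18.3, 51.9]
tcp_rot: [0.001, 0.051, 0.999, -0.0]
contact_force: [-0.2, -0.3, -0.1]
grip_width: 0.4
finger_force: 0.0
```

```bash
python3 ends.py
```

```text
90 -13.5 56 [-55.68 248.08  87.72  59.67 248.85 203.18]
90 13.5 56 [-56.78 249.37 143.48  59.17 249.7  206.49]
90 0 90 [-53.48 246.41 103.77  60.   248.46 175.59]
49.8 -13.5 56 [-50.   187.21 116.06  58.17 249.4  135.73]
49.8 13.5 56 [-50.   199.71 115.07  57.17 248.78 198.86]
49.8 0 90 [-50.    90.46 123.13  58.   248.11 180.5 ]
9.6 -13.5 56 [-50.18 224.73 123.12  59.5  249.44 205.04]
9.6 13.5 56 [-50.   197.17 125.81  59.33 248.04 204.09]
9.6 0 90 [-50.   211.07 124.98  59.83 248.28 173.46]
```

nudge_tcp:
  moves:
    - {"pos": [0, 40.5, 0]}
    - {}
    - {"pos": [-7, 0, 0]}
    - {"pos": [-7, 0, 0]}
    - {}

```text
time_s: 50.2
ee_pos: [453.3, 19.9, 52.3]
tcp_rot: [0.0, 0.051, 0.999, -0.0]
contact_force: [-0.1, -0.2, 0.8]
grip_width: 0.6
finger_force: 0.0
```

nudge_tcp:
  moves:
    - {"pos": [-2, 0, 0]}
    - {"pos": [-2, 0, 0]}
    - {}

```text
time_s: 50.58
ee_pos: [455.3, 19.9, 52.0]
tcp_rot: [-0.002, 0.051, 0.999, -0.0]
contact_force: [-5.2, -0.7, 2.9]
grip_width: 0.2
finger_force: 2.4
```

nudge_tcp:
  moves:
    - {"pos": [-2, 0, 0]}
    - {}

```text
time_s: 50.82
ee_pos: [456.0, 19.9, 51.9]
tcp_rot: [-0.003, 0.051, 0.999, -0.0]
contact_force: [-11.3, -0.4, 8.4]
grip_width: 0.6
finger_force: 5.0
```

```bash
python3 go.py 428.1 -17 50 3.039
```

```text
t 50.83 p [455.97  19.89  51.92] psi 3.040 tilt [ 0.01 -0.  ] F [-11.28  -0.39   8.43] q6 -1.54
turn 0.001 | now-axes [ 23.96 -39.54   2.12] | after turn [ 23.93 -39.55   2.12]
```

nudge_tcp:
  moves:
    - {"pos": [15, 0, 0]}
    - {"pos": [0, 40, 0]}
    - {}
    - {"pos": [-12, 0, 0]}
    - {}

```text
time_s: 51.45
ee_pos: [460.1, 59.4, 52.1]
tcp_rot: [0.0, 0.051, 0.999, -0.0]
contact_force: [0.1, 0.7, -0.5]
grip_width: 0.6
finger_force: 0.0
```

nudge_tcp:
  moves:
    - {"pos": [-2, 0, 0]}
    - {"pos": [-2, 0, 0]}
    - {"pos": [-1, 0, 0]}
    - {}

```text
time_s: 51.95
ee_pos: [459.9, 59.4, 52.1]
tcp_rot: [-0.007, 0.051, 0.999, -0.0]
contact_force: [-20.8, 2.0, 18.2]
grip_width: 0.4
finger_force: 10.4
```

```bash
python3 go.py 428.1 -17 50 3.039
```

```text
t 51.95 p [459.85  59.39  52.08] psi 3.039 tilt [ 0.01 -0.  ] F [-20.81   1.95  18.17] q6 -1.46
turn -0.000 | now-axes [ 23.73 -79.24   2.47] | after turn [ 23.73 -79.24   2.47]
```

nudge_tcp:
  moves:
    - {"pos": [10, 0, 0]}
    - {"pos": [25, 0, 0]}
    - {"pos": [0, 0, -60], "spin": 0.1}
    - {"pos": [0, 0, -60], "spin": 0.1839}
    - {"pos": [0, 0, -60], "spin": 0.1839}
    - {"pos": [0, 0, -20], "spin": 0.1839}
    - {"spin": 0.1839}
    - {"spin": 0.1839}
    - {"spin": 0.1839}
    - {"spin": 0.1839}
  aperture: 50

```text
time_s: 53.2
ee_pos: [430.0, 62.7, 252.2]
tcp_rot: [0.001, 0.68, 0.733, 0.0]
contact_force: [0.4, 0.1, -0.6]
grip_width: 49.9
finger_force: 0.0
```

nudge_tcp:
  moves:
    - {"spin": 0.184}
    - {}

```text
time_s: 53.45
ee_pos: [429.9, 62.7, 252.1]
tcp_rot: [0.0, 0.742, 0.671, 0.0]
contact_force: [1.2, 0.3, 0.5]
grip_width: 50.3
finger_force: 0.0
```

```bash
python3 go.py 542.7 -345.8 250 1.468
```

```text
t 53.45 p [429.92  62.72 252.14] psi 1.470 tilt [-0.  0.] F [1.23 0.25 0.51] q6 0.12
turn 0.002 | now-axes [-395.07  153.37    2.31] | after turn [-394.79  154.1     2.32]
```

nudge_tcp:
  moves:
    - {"pos": [-49.4, 19.2, 0]}
    - {"pos": [-49.4, 19.2, 0]}
    - {"pos": [-49.4, 19.2, 0]}
    - {"pos": [-49.4, 19.2, 0]}
    - {"pos": [-49.4, 19.2, 0]}
    - {"pos": [-49.4, 19.2, 0]}
    - {"pos": [-49.4, 19.2, 0]}
    - {"pos": [-49.3, 19.2, 0]}
    - {}
    - {}

```text
time_s: 54.7
ee_pos: [541.9, -345.4, 251.7]
tcp_rot: [-0.0, 0.742, 0.67, 0.0]
contact_force: [0.8, -0.1, -0.3]
grip_width: 50.1
finger_force: 0.0
```

```bash
python3 ends.py; python3 go.py 542.7 -345.8 163 1.468
```

```text
90 -13.5 56 [-59.9  247.25 200.    59.33 248.61 203.46]
90 13.5 56 [-60.08 248.61 199.7   59.   249.38 205.21]
90 0 90 [-60.27 244.92 194.16  59.83 248.36 175.47]
49.8 -13.5 56 [-61.   247.35 200.62  59.5  249.26 136.99]
49.8 13.5 56 [-60.63 247.29 197.95  59.67 248.06 199.44]
49.8 0 90 [-59.9  245.59 199.72  60.33 248.11 179.94]
9.6 -13.5 56 [-61.37 247.82 202.64  59.83 249.61 205.02]
9.6 13.5 56 [-60.45 247.05 202.5   59.5  248.28 203.39]
9.6 0 90 [-60.27 245.31 199.71  60.17 248.22 173.42]
t 54.9 p [ 542.17 -344.46  252.65] psi 1.470 tilt [-0.  0.] F [ 0.42 -0.14  0.11] q6 -0.55
turn 0.002 | now-axes [-1.26  0.6  89.65] | after turn [-1.25  0.61 89.65]
```

nudge_tcp:
  moves:
    - {"pos": [-1.3, 0.6, 45]}
    - {"pos": [0, 0, 44]}
    - {}
    - {}

```text
time_s: 55.4
ee_pos: [543.5, -347.0, 165.3]
tcp_rot: [0.001, 0.742, 0.67, 0.0]
contact_force: [0.4, 0.7, 0.7]
grip_width: 49.9
finger_force: 0.0
```

nudge_tcp:
  moves:
    - {}
    - {}
    - {}
    - {}
    - {}
  aperture: 10
  grip_force: 60

```text
time_s: 56.02
ee_pos: [542.8, -347.2, 163.9]
tcp_rot: [0.0, 0.742, 0.67, 0.0]
contact_force: [0.3, -0.1, 3.2]
grip_width: 21.3
finger_force: 60.0
```

nudge_tcp:
  moves:
    - {"pos": [-6, -5.5, 0]}
    - {"pos": [-5, -6.2, 0]}
    - {"pos": [-4, -6.1, 0]}
    - {}
    - {}

```text
time_s: 56.65
ee_pos: [524.6, -359.1, 163.9]
tcp_rot: [0.0, 0.742, 0.67, 0.002]
contact_force: [2.9, 4.0, 4.2]
grip_width: 21.5
finger_force: 60.0
```

nudge_tcp:
  moves:
    - {"pos": [-2, -4, 0]}
    - {}
    - {}

```text
time_s: 57.02
ee_pos: [522.5, -359.9, 163.9]
tcp_rot: [0.002, 0.742, 0.67, 0.004]
contact_force: [11.2, 5.2, 1.3]
grip_width: 21.7
finger_force: 60.0
```

```bash
cat > th.py <<'E'
from h import *;from cl import *
o=probe_bus.observe();d=o["ee_pos"][:2]-hub;X,Y=d@cx,d@cy;f=o["contact_force"];t=np.arctan2(X,-Y)
tg=np.cos(t)*cx+np.sin(t)*cy;print("theta",np.degrees(t),"rad",np.hypot(X,Y),"tangF",f[:2]@tg,"F",f)
E
python3 th.py
```

```text
theta 28.97347358343872 rad 70.53910624941079 tangF 12.338539989351942 F [11.21  5.17  1.31]
```

nudge_tcp:
  moves:
    - {"pos": [-2.4, -4.4, 0]}
    - {}
    - {}

```text
time_s: 57.4
ee_pos: [521.4, -360.3, 164.0]
tcp_rot: [0.004, 0.742, 0.67, 0.008]
contact_force: [20.8, 8.5, -2.4]
grip_width: 21.1
finger_force: 60.0
```

```bash
python3 th.py
```

```text
theta 27.95125160973783 rad 70.50213970574967 tangF 22.454303980951114 F [20.78  8.52 -2.35]
```

nudge_tcp:
  moves:
    - {"pos": [-2.4, -4.4, 0]}
    - {}
    - {}

```text
time_s: 57.78
ee_pos: [520.2, -360.8, 164.0]
tcp_rot: [0.006, 0.742, 0.67, 0.011]
contact_force: [30.7, 11.3, -6.9]
grip_width: 21.6
finger_force: 60.0
```

```bash
python3 th.py
```

```text
theta 26.97833203680441 rad 70.47262521043564 tangF 32.68773151109659 F [30.69 11.26 -6.89]
```

nudge_tcp:
  moves:
    - {"pos": [3, 6, 0]}
    - {"pos": [2.5, 4, 0]}
    - {}

```text
time_s: 58.15
ee_pos: [523.0, -359.7, 163.9]
tcp_rot: [0.001, 0.742, 0.67, 0.003]
contact_force: [6.8, 4.2, 1.8]
grip_width: 21.3
finger_force: 60.0
```

```bash
python3 th.py
```

```text
theta 29.344962961491703 rad 70.53861235244933 tangF 7.905424288033398 F [6.8  4.19 1.82]
```

nudge_tcp:
  moves:
    - {}
    - {}
    - {}
  aperture: 50

```text
time_s: 58.52
ee_pos: [519.8, -361.1, 162.5]
tcp_rot: [-0.001, 0.742, 0.67, -0.0]
contact_force: [0.0, -0.4, 0.0]
grip_width: 46.0
finger_force: 0.0
```

```bash
python3 th.py
```

```text
theta 26.49542188575343 rad 70.65392052726254 tangF -0.13628609177474288 F [ 0.01 -0.41  0.02]
```

nudge_tcp:
  moves:
    - {"pos": [0, 0, -20]}
    - {"pos": [0, 0, -40]}
    - {"pos": [0, 0, -20], "spin": -0.12}
    - {"spin": -0.17}
    - {"spin": -0.18}
    - {}

```text
time_s: 59.28
ee_pos: [520.6, -361.4, 244.7]
tcp_rot: [0.001, 0.567, 0.824, -0.0]
contact_force: [-0.1, 0.1, -0.1]
grip_width: 49.8
finger_force: 0.0
```

```bash
python3 - <<'E'
from h import *
im=cv2.cvtColor(vision.read_camera("side"),cv2.COLOR_RGB2BGR)
cv2.imwrite("pics/s6.png",cv2.resize(im[80:240,220:420],(750,600),interpolation=cv2.INTER_CUBIC))
E
python3 ends.py
```

```text
90 -13.5 56 [-60.08 247.32 199.91  59.33 248.8  203.19]
90 13.5 56 [-60.27 248.22 200.19  59.17 249.21 206.58]
90 0 90 [-60.63 244.9  194.15  60.17 248.28 175.98]
49.8 -13.5 56 [-60.82 247.79 200.47  59.5  249.03 136.49]
49.8 13.5 56 [-60.63 247.44 198.33  59.67 248.28 199.53]
49.8 0 90 [-59.9  245.   199.67  60.33 248.08 178.85]
9.6 -13.5 56 [-60.63 247.67 203.73  59.67 250.15 206.46]
9.6 13.5 56 [-60.27 247.42 202.67  59.5  248.28 205.17]
9.6 0 90 [-60.08 245.64 199.46  60.   248.67 175.06]
```

View pics/s6.png

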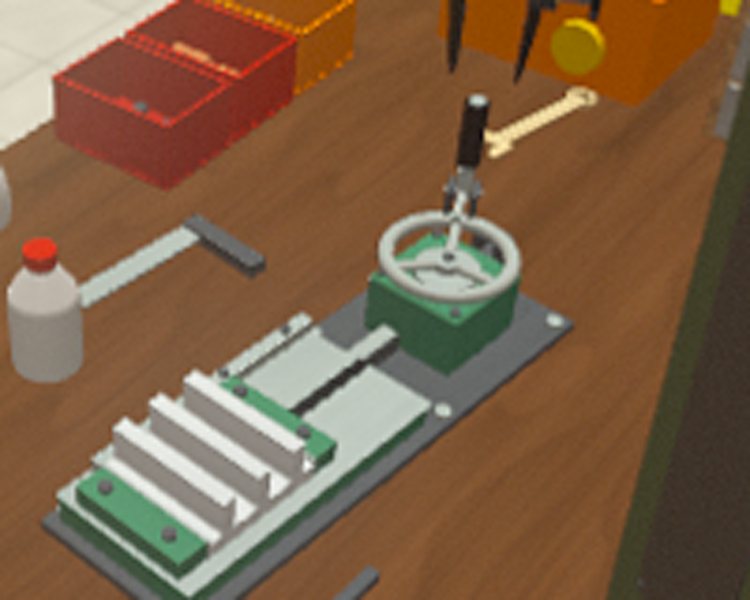

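```bash
python3 -c "
from cl import *;from go import *
for a in (27,29):
  t=np.radians(a);p=hub+70*(np.sin(t)*cx-np.cos(t)*cy);print(p,proj('side',[*p,213]),'seen 347.5 106.1')
go(*p,183,1.571+yaw+t)"
```

```text
[ 520.1  -360.31] [[347.5 107.8]] seen 347.5 106.1
[ 522.36 -359.39] [[346.75 107.69]] seen 347.5 106.1
t 59.52 p [ 520.41 -361.13  243.4 ] psi 1.937 tilt [-0.  0.] F [-0.02  0.39  0.96] q6 -1.06
turn -0.037 | now-axes [ 0.93  2.44 60.4 ] | after turn [ 0.84  2.47 60.4 ]
```

nudge_tcp:
  moves:
    - {"pos": [-28, 2, 0], "spin": -0.022}
    - {}
    - {}
    - {"pos": [0, 0, 26]}
    - {"pos": [0, 0, 27]}
    - {}
    - {"pos": [5, 0, 0]}
    - {}
  aperture: 0
  grip_force: 20

```text
time_s: 60.52
ee_pos: [531.1, -382.5, 191.7]
tcp_rot: [0.002, 0.557, 0.831, -0.001]
contact_force: [2.2, -3.5, -2.2]
grip_width: 0.4
finger_force: 1.8
```

```bash
python3 go.py 522 -360 190
```

```text
t 60.52 p [ 531.14 -382.53  191.72] psi 1.960 tilt [-0.  0.] F [ 2.19 -3.5  -2.22] q6 -1.10
turn 0.000 | now-axes [24.32  0.11  1.63] | after turn [24.32  0.11  1.63]
```

Contact with the handle; push it over along the arc.

nudge_tcp:
  moves:
    - {"pos": [11.7, 0, 0.9]}
    - {"pos": [11.5, 0, 2.8]}
    - {"pos": [10.8, 0, 4.5]}
    - {"pos": [10.1, 0, 6.1]}
    - {"pos": [8.9, 0, 7.7]}
    - {"pos": [7.7, 0, 8.9]}
    - {}

```text
time_s: 61.4
ee_pos: [506.4, -324.4, 157.4]
tcp_rot: [-0.002, 0.557, 0.831, 0.0]
contact_force: [-1.1, -0.3, -0.1]
grip_width: 0.5
finger_force: 0.0
```

nudge_tcp:
  moves:
    - {"pos": [6, 0, 10]}
    - {"pos": [4.5, 0, 11]}
    - {}

```text
time_s: 61.78
ee_pos: [502.5, -315.1, 136.3]
tcp_rot: [-0.002, 0.557, 0.831, 0.0]
contact_force: [-0.0, 0.5, 0.4]
grip_width: 0.0
finger_force: 0.0
```

nudge_tcp:
  moves:
    - {"pos": [0, 0, -50]}
    - {"pos": [0, 0, -50]}
    - {"pos": [0, 0, -30]}
    - {"pos": [-40, 0, 0]}
    - {"pos": [-40, 0, 0]}
    - {}

```text
time_s: 62.52
ee_pos: [534.0, -391.9, 267.5]
tcp_rot: [-0.0, 0.558, 0.83, -0.0]
contact_force: [-0.4, 0.9, 0.9]
grip_width: 0.2
finger_force: 0.0
```

```bash
python3 - <<'E'
from h import *
im=cv2.cvtColor(vision.read_camera("side"),cv2.COLOR_RGB2BGR)
cv2.imwrite("pics/s7.png",cv2.resize(im[80:240,220:420],(750,600),interpolation=cv2.INTER_CUBIC))
E
```

```text
(no output)
```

View pics/s7.png

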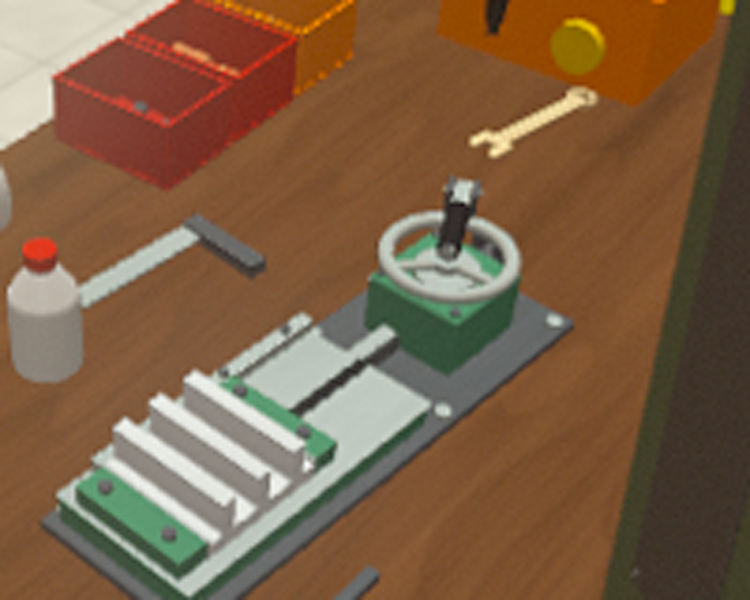

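```bash
python3 -c "
from cl import *;from h import *
t=np.radians(28.5);u=-(np.sin(t)*cx-np.cos(t)*cy)
print(proj('side',[[*(hub+23*u),120],[*(hub-41*u),120]]),'seen end 340.5 146.7')
exec(open('ends.py').read())
im=im.astype(np.uint8);o=cv2.cvtColor(cv2.imread('pics/top0.png'),cv2.COLOR_BGR2RGB);d=cv2.absdiff(im,o).max(2);print('offcut/bystander diff',(d[100:180,110:215]>40).sum(),(d[100:165,260:360]>40).sum(),(d[235:255,225:270]>40).sum())"
```

```text
[[338.98 147.19]
 [341.83 136.05]] seen end 340.5 146.7
90 -13.5 56 [-60.27 247.35 197.3   59.33 249.05 203.19]
90 13.5 56 [-60.27 248.01 199.64  59.   249.45 205.58]
90 0 90 [-60.45 245.01 193.53  60.   248.67 176.64]
49.8 -13.5 56 [-61.   247.09 199.36  59.5  249.38 136.86]
49.8 13.5 56 [-60.63 246.87 197.76  59.83 248.29 198.8 ]
49.8 0 90 [-59.9  244.82 199.85  60.33 248.73 180.99]
9.6 -13.5 56 [-60.82 247.69 203.98  59.67 250.21 205.53]
9.6 13.5 56 [-60.08 247.13 203.74  59.5  248.32 203.25]
9.6 0 90 [-60.08 245.85 198.52  60.17 248.08 174.77]
offcut/bystander diff 0 0 0
```

All in place: the handle is flat, the blanks are at the fence and clamped, and the bystanders are unmoved.

```bash
python3 -c "
from station import r, vision, probe_bus
print(r.close_job())"
```

```text
the job is handed in; nothing more can be done
None
```

I handed the job in at about 63 s: all three long blanks are clamped feet down, square and against the fence, with the wheel stopped hard at about 33 N on the handle; the handle is folded flat and the offcut and bystanders on the bench did not move.

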